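# Cradle a wooden flute and set the drag screw

## Robot

A 7-joint arm with a two-finger parallel gripper is mounted at the origin on a cart in front of the work surface, level with it; the furniture and walls round the work are solid. World frame = base frame: x ahead of the robot, y to its left, z up, the work surface at z = 0. Lengths are in m, angles in rad, forces in N, time in s.
With the tool pointing down it reaches from about 0.375 to 0.925 m from the base axis. Payload 3.1 kg.
Tool frame: the origin (TCP) lies between the finger pads; the fingertips stand ahead of it and the grasp point (between the pads) lies 2 mm behind it (tcp_to_tips is the y of the fingertips in the tool frame, in m); y points along the fingers, z is the direction in which the jaws open and shut, and the axes are right-handed (so a half turn about y gives the same grasp; the last joint's range is limited). The gripper opens to 85 mm and grips with 20 to 120 N. Pads are 22 mm wide; open, the fingers measure 114 mm over their backs; the gripper's body (76 mm by 85 mm) begins 54 mm behind the grasp point. The pads swing forward as they close: fully open they stand 13 mm farther back than shut.
Start: joints at [1.219, 0.383, 0.044, 1.598, -0.018, 1.161, -0.05], TCP at [0.163, -0.629, 0.248] pointing down, gripper open.
Joint ranges: [-2.61, 2.61], [-0.41, 2.15], [-1.48, 1.57], [0, 2.5], [-1.57, 4.71], [0.05, 1.97], [-2.85, 2.85]. Speed limits (rad/s): [2.79, 2.79, 3.14, 3.14, 3.14, 3.14, 3.14].

## Interface

Orientations are given as a 3x3 rotation matrix whose columns are the frame's x, y, z axes.
In Python, from station import read_state, snapshot, sign_off, tcp_to_tips gives the robot as it stands.
- The arm moves only by the tool step_arm, never from a script. Its argument "increments" is a list of rows, each an object of numbers: "grip": the closure, from -1 (fully open) to 1 (shut); "x", "y", "z": the shift along the tool's x, y, z in m; "rx", "ry", "rz": the turn, a rotation vector about the tool's x, y, z in rad. A call has 1 to 5 rows; each row is the pose to reach, as a shift and turn from the pose commanded when the call began, along the tool's axes at that moment; what a row does not reach only later rows make up. A row lasts 1/12 s, in which the tool goes at most 41.7 mm and 7.16 degrees, less where a joint would pass 70% of its speed; a pose out of reach is approached as far as the arm can. A call with a gripper value outside its range is refused whole. The fingers move at their own pace and stop on an object; "newtons" is the grip in N (left out, the last holds). Time passes only in rows, so rows that repeat a pose let the fingers close. It gives the time, the measured TCP pose, the force and the opening at its end, in the units of the state.
- read_state(): the state, without advancing time (a new reading comes with each control period).
- snapshot(name): name is "scene" or "top" or "wrist"; returns a dict with "pixels" (480x640x3 uint8, red, green, blue), "K" (3x3 intrinsics, pixels), "dist_coeffs" ([k1, k2, p1, p2, k3] as OpenCV has them; the pictures are not rectified), "position" and "attitude" of the camera in the world. Camera axes: x right, y up, looking along -z (the intrinsics and any distortion apply to the point x, -y, -z); pixel columns grow to the right and rows downward; lengths in m; the calibration is good to about 2 mm. A picture is of the moment at which its call begins. There is no depth.
- sign_off(): hands the job in, once; it reports no verdict.
The state is a dict: "time_s": time; "q": joint angles; "qd": joint speeds; "joint_efforts": joint torques, N m; "ee_pos": TCP position; "ee_rot": TCP orientation; "wrist_force": force on the tool from outside, world axes, zero at the start; "torque": the same for the moment, N m; "width": finger opening in m.
Only numpy, scipy, OpenCV 4.12 (cv2) and the standard library are available. Lean on these libraries where they do the work, as an engineer would, in place of code of your own. Each camera call takes 0.05 s, during which the arm holds its last target.

## Task

Without dropping it, lay the wooden flute across the two forks of the turning cradle, roughly centred, and press it down past the sprung keeper until it sits home in both forks and the keeper hooks have snapped shut over it. Then turn the brass thumbscrew clockwise until it seats and back it off a quarter turn, so the flute can be rolled without pressure on the wood. Finish with the thumbscrew still held in the gripper at that setting, so that I can run its lock ring down, and do not disturb the cork pad, the dropper bottle or the eraser.

Things in the scene. Friction and masses are not known exactly. Their poses are not given: they have to be found in the camera images.
- flute: Wooden flute: straight tube 240 mm long, 18 mm diameter, about 80 g, brass bands, dark finger holes. Origin at its middle on its axis (9 mm up as it lies); its y axis runs along the tube. It may go in either way round, holes at any angle.
- cradle: Turning cradle, fixed to the bench. Origin on the worktop; x from screw side to keeper side, y along the flute's place, z up. Base plate 10 mm high, x -92 to 48, y -92 to 92 mm. Two aluminium fork plates 10 mm thick at y = -65 and 65 mm. For y from -34 to 34 mm all above the base is free for fingers but a 6 mm shaft at x = 12, z = 20 mm.
- cradle_seat (a point): Where the flute's middle lies when home: 50 mm above the worktop over the cradle's origin, midway between the forks; axes as the cradle's (flute along y). Each fork is a 90 degree V with an upright tine on the -x side (inner face x = -10 mm, sloped back above z = 54, top z = 66 mm); on the +x side the keeper hooks close it.
- keeper (a joint): Sprung hinged keeper: a shaft with a steel hook at y = -76 and one at y = 76 mm of the cradle, turning together. Rad; 0 = shut (sprung to it), positive = swung out to the cradle's +x. Hook tops 88 mm up, noses at x = 2, 60 mm up. The flute meets them when its axis is about 80 mm up; pressed straight down with 6 to 15 N it swings them out 0.1 to 0.2 rad; they snap shut as it gets home.
- thumbscrew (a joint): Turn of the brass thumbscrew, rad: 0 = seated, a firm stop; negative = backed off (-1.571 = a quarter turn); grows clockwise seen from above. Starts at -1.95 to -2.9. Takes 0.04 N m to turn, stays where left, climbs 3 mm a turn. At 0 the wing's flat faces look along the cradle's x axis. It works a leather brake shoe under the flute.
- wing (a point): Centre of the thumbscrew's upright wing, on its vertical axis, at x = -70, y = 45 mm in the cradle, about 79 mm above the worktop (80 at the start). Wing: a rounded paddle 26 mm wide (this point's y axis), 8 mm thick (x axis, normal to the flat faces to pinch), 20 mm tall. Below it the stem is up to 11 mm thick; the top of the 19 mm lock ring is 21 mm below this point.
- cork_pad: Cork block 56 x 80 x 20 mm lying on the worktop; origin at the centre of its underside. Not to be disturbed.
- dropper_bottle: Amber dropper bottle, 37 mm in diameter, 108 mm tall; origin at the centre of its underside. Not to be disturbed.
- eraser: Eraser block 23 x 50 x 13 mm lying on the worktop; origin at the centre of its underside. Not to be disturbed.

How it is judged:
By the outcome, as a careful person would: the job done as asked, in the order asked, and still so for the second after the job is handed in, while the arm keeps its last pose, push and grip.
It also fails if it takes over 67 s, if anything falls off the work surface, if the arm or the gripper's body presses on something with over 40 N, if the wrist force passes 120 N, or if a joint passes its speed limit or range.

## Working session

There is one attempt and no reset: what is moved stays moved. The work goes in short steps, Python scripts to look and compute and a tool call to move; the robot and the scene stay as the last step left them, time stands still between calls to the robot, and variables do not carry over. Pictures are saved under pics/ and viewed, and the job is handed in when it is done.

Besides the shell and the picture viewer there is one more tool, called by a JSON object that holds its "fn" and its "kwargs". step_arm: Moves the arm, as the interface text tells. Its arguments: {"type":"object","properties":{"increments":{"type":"array","items":{"type":"object","properties":{"grip":{"type":"number"},"x":{"type":"number"},"y":{"type":"number"},"z":{"type":"number"},"rx":{"type":"number"},"ry":{"type":"number"},"rz":{"type":"number"}}}},"newtons":{"type":"number"}},"required":["increments"]}

```bash
ls; mkdir -p pics; python3 - <<'E'
from station import *
import cv2,json
s=read_state();print({k:s[k] for k in('time_s','ee_pos','ee_rot','wrist_force','width')}, tcp_to_tips)
for n in('scene','top','wrist'):
    d=snapshot(n);cv2.imwrite(f'pics/{n}0.png',d['pixels'][:,:,::-1]);print(n,d['K'],d['dist_coeffs'],d['position'],d['attitude'])
E
```

```text
pics
{'time_s': 0.0, 'ee_pos': array([ 0.16296428, -0.62830371,  0.24689044]), 'ee_rot': array([[-9.67948637e-01, -7.86376616e-04,  2.51147003e-01],
       [-2.51148202e-01,  2.52397428e-03, -9.67945355e-01],
       [ 1.27281017e-04, -9.99996506e-01, -2.64057454e-03]]), 'wrist_force': array([ 0.00464898, -0.03028137,  0.43994867]), 'width': 0.08556676934531512} 0.017
scene [[545.04061255   0.         322.93009602]
 [  0.         545.04061255 240.09352371]
 [  0.           0.           1.        ]] [-0.15769582  0.          0.          0.          0.        ] [-0.05638332  0.81166356  0.5969576 ] [[-0.77744247  0.3056787  -0.54967603]
 [-0.62884696 -0.3616541   0.68830067]
 [ 0.01160627  0.88077627  0.47339038]]
top [[485.59579714   0.         308.66735208]
 [  0.         485.59579714 240.68146731]
 [  0.           0.           1.        ]] [-0.02178862  0.          0.          0.          0.        ] [0.46578369 0.06268002 0.97244802] [[ 0.02949012  0.9940219  -0.10512272]
 [-0.99924068  0.02663794 -0.02843374]
 [-0.02546351  0.10588141  0.99405268]]
wrist [[414.9429765    0.         324.44332573]
 [  0.         414.9429765  235.70105009]
 [  0.           0.           1.        ]] [0.01219386 0.         0.         0.         0.        ] [ 0.23306173 -0.61037181  0.37286717] [[ 0.25201981  0.92711973  0.27737164]
 [-0.96771914  0.24215069  0.06987633]
 [-0.00238201 -0.28602807  0.95821828]]
```

View pics/scene0.png

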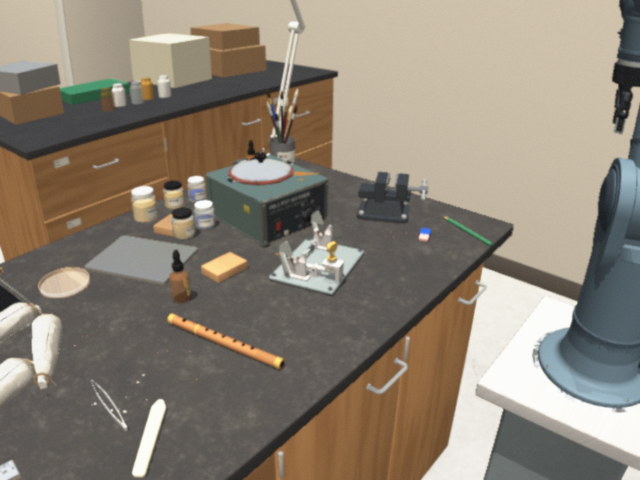

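View pics/top0.png

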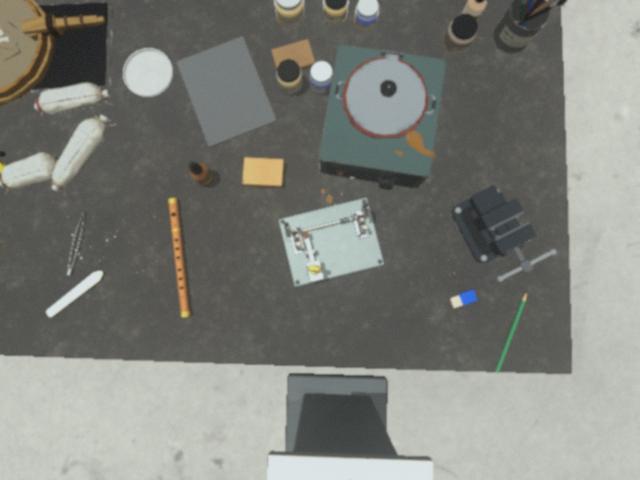

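View pics/wrist0.png

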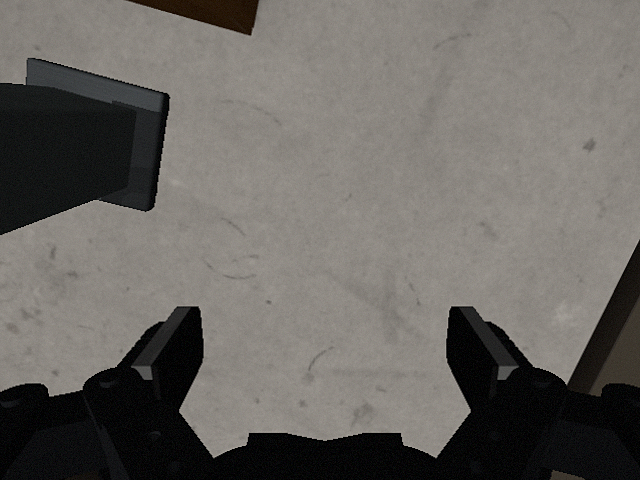

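```bash
cat > h.py <<'E'
import numpy as np,cv2
from station import *
def rays(d,px):
    px=np.array(px,float).reshape(-1,1,2)
    n=cv2.undistortPoints(px,np.array(d['K']),np.array(d['dist_coeffs'],float)).reshape(-1,2)
    v=np.c_[n[:,0],-n[:,1],-np.ones(len(n))]@np.array(d['attitude']).T
    return np.array(d['position']),v
def plane(d,px,z):
    o,v=rays(d,px); return o+v*((z-o[2])/v[:,2])[:,None]
def proj(d,P):
    P=np.atleast_2d(P); c=(P-np.array(d['position']))@np.array(d['attitude']); c=c*[1,-1,-1]
    return cv2.projectPoints(c.reshape(-1,1,3),np.zeros(3),np.zeros(3),np.array(d['K']),np.array(d['dist_coeffs'],float))[0].reshape(-1,2)
def tri(d1,p1,d2,p2):
    o1,v1=rays(d1,[p1]);o2,v2=rays(d2,[p2]);v1=v1[0];v2=v2[0]
    s=np.linalg.lstsq(np.c_[v1,-v2],o2-o1,rcond=None)[0]
    a=o1+s[0]*v1;b=o2+s[1]*v2;return (a+b)/2,np.linalg.norm(a-b)
def crop(d,name,r,f):
    x0,y0,x1,y1=r
    im=cv2.resize(d['pixels'][y0:y1,x0:x1,::-1],None,fx=f,fy=f,interpolation=cv2.INTER_CUBIC);cv2.imwrite('pics/'+name,im)
E
cat > m.py <<'E'
from h import *
t=snapshot('top');s=snapshot('scene')
for nm,d in(('top',t),('scene',s)):
    hsv=cv2.cvtColor(d['pixels'],cv2.COLOR_RGB2HSV)
    m=cv2.inRange(hsv,(5,110,90),(28,255,255))
    for c in cv2.findContours(m,cv2.RETR_EXTERNAL,cv2.CHAIN_APPROX_NONE)[0]:
        if cv2.contourArea(c)<25: continue
        r=cv2.minAreaRect(c);print(nm,cv2.contourArea(c),np.round(r[0],1),np.round(r[1],1),round(r[2],1), plane(d,[r[0]],.009).round(3))
        if max(r[1])>90:
            b=cv2.boxPoints(r);b=b[np.argsort(b[:,1 if nm=='top' else 0])];e=np.array([(b[0]+b[1])/2,(b[2]+b[3])/2])
            P=plane(d,e,.009);print('FLUTE',P.round(4),np.linalg.norm(P[1]-P[0]),P.mean(0))
    m=cv2.inRange(hsv,(60,5,110),(110,70,255))
    for c in cv2.findContours(m,cv2.RETR_EXTERNAL,cv2.CHAIN_APPROX_NONE)[0]:
        if cv2.contourArea(c)<1500: continue
        r=cv2.minAreaRect(c);b=cv2.boxPoints(r);P=plane(d,b,.01)
        print('plate?',nm,cv2.contourArea(c),b.round(1).tolist(),P.round(4).tolist(),np.linalg.norm(np.diff(P,axis=0),axis=1))
crop(t,'tc.png',(260,180,400,300),5)
crop(s,'sc.png',(250,195,390,300),5)
E
python3 m.py
```

```text
top 941.5 [178.6 257. ] [119.3   9.2] 83.7 [[0.528 0.35  0.009]]
FLUTE [[0.6479 0.3707 0.009 ]
 [0.4106 0.3302 0.009 ]] 0.24075256246723986 [0.52926985 0.35045581 0.009     ]
top 72.0 [200.3 173.3] [10.6 15.6] 45.0 [[0.7   0.316 0.009]]
top 737.5 [263.6 172. ] [37.4 26.7] 4.4 [[0.706 0.186 0.009]]
top 248.0 [418.2 144.7] [34.6 14. ] 53.6 [[ 0.77  -0.126  0.009]]
top 336.0 [29.9 73.1] [17.6 82.2] 37.2 [[0.91  0.694 0.009]]
top 344.5 [77.6 20.9] [11.2 51. ] 88.3 [[1.029 0.6   0.009]]
top 693.5 [25.8 49.5] [27.4 98. ] 16.3 [[0.963 0.708 0.009]]
FLUTE [[1.0707 0.6885 0.009 ]
 [0.8577 0.7274 0.009 ]] 0.21653312921692364 [0.96421962 0.70794895 0.009     ]
plate? top 3356.5 [[267.0, 455.0], [433.0, 455.0], [433.0, 479.0], [267.0, 479.0]] [[0.1525, 0.1579, 0.01], [0.164, -0.1585, 0.01], [0.1199, -0.1588, 0.01], [0.1082, 0.1562, 0.01]] [0.31654926 0.04409838 0.31527454]
plate? top 1926.5 [[284.3999938964844, 450.0], [286.70001220703125, 375.8999938964844], [386.0, 379.0], [383.70001220703125, 453.0]] [[0.1632, 0.1248, 0.01], [0.3024, 0.1251, 0.01], [0.303, -0.0672, 0.01], [0.1645, -0.0649, 0.
[... 2389 characters left out ...]
40347217569 [ 1.29122793 -0.05041043  0.009     ]
scene 32.5 [105.1  91.9] [6.5 9.5] 76.0 [[ 2.412 -0.548  0.009]]
scene 1527.0 [ 30.5 105.5] [32.4 62.3] 84.7 [[ 2.493 -0.193  0.009]]
scene 2842.0 [307.8 122. ] [47.1 89. ] 1.2 [[ 1.277 -0.754  0.009]]
scene 201.5 [147.   88.4] [21.6 11. ] 82.9 [[ 2.292 -0.715  0.009]]
scene 2217.5 [228.  52.] [48. 72.] 90.0 [[ 2.804 -1.715  0.009]]
plate? scene 4173.0 [[521.2999877929688, 370.3999938964844], [552.2999877929688, 315.1000061035156], [655.7999877929688, 373.1000061035156], [624.7999877929688, 428.3999938964844]] [[0.0991, 0.0974, 0.01], [0.1095, -0.0886, 0.01], [-0.0966, -0.0359, 0.01], [-0.0804, 0.126, 0.01]] [0.18626711 0.21267886 0.16276495]
```

View pics/tc.png

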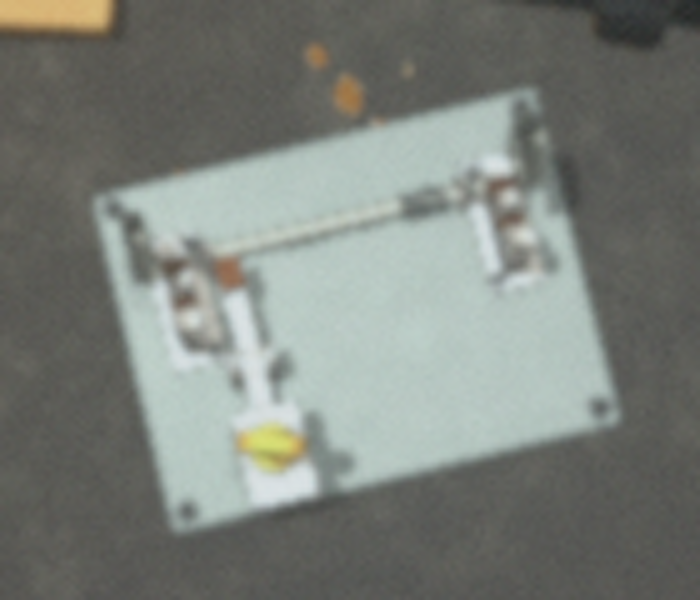

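View pics/sc.png

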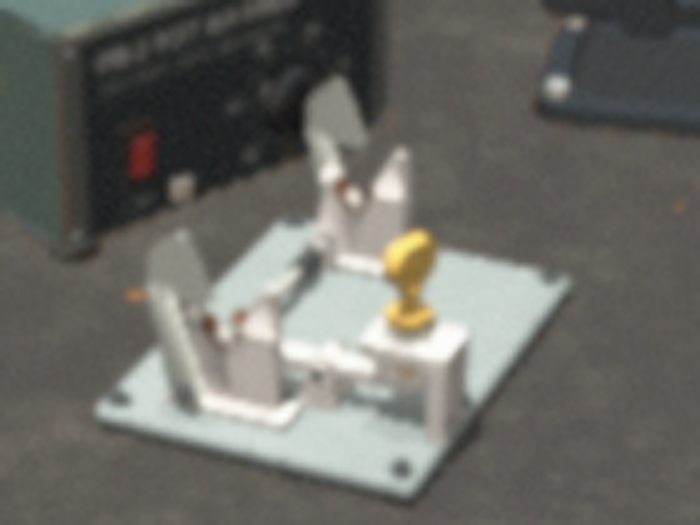

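```bash
cat >> h.py <<'E'
def go(pos,az,s=None):
    """tool down, tool z at azimuth az(deg) -> shift, rotvec in tool axes"""
    from scipy.spatial.transform import Rotation as R
    s=s or read_state();E=np.array(s['ee_rot']);a=np.radians(az)
    z=np.array([np.cos(a),np.sin(a),0]);y=np.array([0,0,-1.]);x=np.cross(y,z)
    T=np.c_[x,y,z]
    print('shift',(E.T@(np.array(pos)-s['ee_pos'])).round(4),'rot',R.from_matrix(E.T@T).as_rotvec().round(4))
E
python3 - <<'E'
from h import *
t=snapshot('top');s=snapshot('scene')
px=[(279,219.4),(367.4,197.6),(384.2,264.6),(295.6,286.4)]
M=np.array([(48,92),(48,-92),(-92,-92),(-92,92)])/1000
def fit(P):
    a=M-M.mean(0);b=P-P.mean(0)
    ang=np.arctan2((a[:,0]*b[:,1]-a[:,1]*b[:,0]).sum(),(a*b).sum())
    R=np.array([[np.cos(ang),-np.sin(ang)],[np.sin(ang),np.cos(ang)]]);o=P.mean(0)-R@M.mean(0)
    print('ang',np.degrees(ang),'o',o,'res',((M@R.T+o)-P).round(4).tolist());return R,o
R,o=fit(plane(t,px,.01)[:,:2])
px2=[(250+280/5,195+220/5),(250+573/5,195+278/5),(250+412/5,195+497/5),(250+95/5,195+410/5)]
# scene: far corner, right corner, near corner, left corner
P=plane(s,px2,.01)[:,:2];print(P.round(3))
Pm=np.array([P[[0]],])if 0 else None
fit(P[[3,0,1,2]])
w=np.r_[R@[-.07,.045]+o,.08];print('wing',w,proj(t,w),proj(s,w))
for d,n in((t,'t'),(s,'s')):
    hsv=cv2.cvtColor(d['pixels'],cv2.COLOR_RGB2HSV)
    m=cv2.inRange(hsv,(20,120,120),(35,255,255));x0,y0=(295,255) if n=='t' else (318,235)
    k=np.zeros_like(m);k[y0:y0+40,x0:x0+35]=m[y0:y0+40,x0:x0+35];ys,xs=np.nonzero(k);print(n,len(xs),xs.mean(),ys.mean(),xs.min(),xs.max(),ys.min(),ys.max(),cv2.fitEllipse(np.c_[xs,ys].astype(np.float32)))
go((.48,-.2,.25),99.7)
E
```

```text
ang 15.405298623896927 o [0.58787643 0.05052515] res [[0.0008, 0.001], [0.0009, -0.0003], [-0.0004, -0.0021], [-0.0013, 0.0014]]
[[ 0.658 -0.021]
 [ 0.524 -0.063]
 [ 0.473  0.118]
 [ 0.609  0.151]]
ang 15.753721094169194 o [0.58723202 0.0522308 ] res [[-0.0009, 0.0028], [0.0004, -0.0024], [-0.0007, 0.0017], [0.0011, -0.0021]]
wing [0.50843743 0.07531317 0.08      ] [[314.85080536 268.8565645 ]] [[332.13434123 248.49212314]]
t 19 314.6842105263158 268.7368421052632 309 319 267 271 ((314.3570861816406, 268.8035888671875), (3.445544719696045, 8.6411771774292), 100.08052825927734)
s 86 331.7674418604651 250.2093023255814 328 336 241 260 ((332.12481689453125, 250.9130401611328), (8.913312911987305, 15.831963539123535), 8.736568450927734)
shift [-0.4144 -0.0018 -0.3357] rot [ 0.000e+00 -3.057e+00 -9.000e-04]
```

{"fn": "step_arm", "kwargs": {"increments": [{"x": -0.414,"z": -0.336,"ry": -3.05,"grip": -0.3},{"x": -0.414,"z": -0.336,"ry": -3.05,"grip": -0.3},{"x": -0.414,"z": -0.336,"ry": -3.05,"grip": -0.3},{"x": -0.414,"z": -0.336,"ry": -3.05,"grip": -0.3},{"x": -0.414,"z": -0.336,"ry": -3.05,"grip": -0.3}]}}

```text
validation failed for argument at $.in...
```

```bash
python3 - <<'E'
from h import *
s=read_state();print(s['time_s'],s['ee_pos'],s['q'],s['width']);go((.48,-.2,.25),99.7);go((.53,.35,.16),99.7)
E
```

```text
0.35 [ 0.16317591 -0.62898569  0.24794782] [ 1.21920477  0.38313184  0.04388182  1.59826844 -0.01792582  1.16118614
 -0.04988568] 0.08572903140277392
shift [-0.4144 -0.0018 -0.3357] rot [ 0.000e+00 -3.057e+00 -9.000e-04]
shift [-0.6009  0.0885 -0.8554] rot [ 0.000e+00 -3.057e+00 -9.000e-04]
```

{"fn": "step_arm", "kwargs": {"increments": [{"x": -0.03,"y": 0,"z": -0.025,"rx": 0,"ry": -0.12,"rz": 0,"grip": -0.3},{"x": -0.06,"y": 0,"z": -0.05,"rx": 0,"ry": -0.24,"rz": 0,"grip": -0.3}]}}

```text
time_s: 0.52
ee_pos: [0.206, -0.567, 0.248]
ee_rot: [[-0.881, -0.001, 0.473], [-0.473, -0.001, -0.881], [0.002, -1.0, 0.0]]
wrist_force: [1.4, 0.6, -0.7]
width: 0.064
```

{"fn": "step_arm", "kwargs": {"increments": [{"x": -0.2,"y": 0,"z": -0.25,"rx": 0,"ry": -0.62,"rz": 0,"grip": -0.3},{"x": -0.2,"y": 0,"z": -0.25,"rx": 0,"ry": -0.62,"rz": 0,"grip": -0.3},{"x": -0.2,"y": 0,"z": -0.25,"rx": 0,"ry": -0.62,"rz": 0,"grip": -0.3},{"x": -0.2,"y": 0,"z": -0.25,"rx": 0,"ry": -0.62,"rz": 0,"grip": -0.3},{"x": -0.2,"y": 0,"z": -0.25,"rx": 0,"ry": -0.62,"rz": 0,"grip": -0.3}]}}

```text
time_s: 0.93
ee_pos: [0.2463, -0.3588, 0.2483]
ee_rot: [[-0.436, 0.0, 0.9], [-0.9, -0.0, -0.436], [0.0, -1.0, 0.0]]
wrist_force: [0.6, -0.1, -0.1]
width: 0.0555
```

```bash
python3 - <<'E'
from h import *
s=read_state();print(s['time_s'],s['ee_pos'],s['q'],s['width']);go((.48,-.2,.25),99.7);go((.53,.35,.16),99.7)
E
```

```text
0.9333 [ 0.24634266 -0.35882007  0.24831542] [ 1.07735461 -0.02130321 -0.19985351  2.07837705 -0.00453373  1.08367812
  0.42863511] 0.05546289733219079
shift [-0.2448 -0.0017  0.1411] rot [ 2.0000e-04 -2.1911e+00  5.0000e-04]
shift [-0.7616  0.088  -0.0537] rot [ 2.0000e-04 -2.1911e+00  5.0000e-04]
```

{"fn": "step_arm", "kwargs": {"increments": [{"x": -0.245,"y": 0,"z": 0.141,"rx": 0,"ry": -0.62,"rz": 0,"grip": -0.3},{"x": -0.245,"y": 0,"z": 0.141,"rx": 0,"ry": -0.62,"rz": 0,"grip": -0.3},{"x": -0.245,"y": 0,"z": 0.141,"rx": 0,"ry": -0.62,"rz": 0,"grip": -0.3},{"x": -0.245,"y": 0,"z": 0.141,"rx": 0,"ry": -0.62,"rz": 0,"grip": -0.3},{"x": -0.245,"y": 0,"z": 0.141,"rx": 0,"ry": -0.62,"rz": 0,"grip": -0.3}]}}

```text
time_s: 1.35
ee_pos: [0.4204, -0.2434, 0.2489]
ee_rot: [[0.168, 0.001, 0.986], [-0.986, -0.001, 0.168], [0.001, -1.0, 0.001]]
wrist_force: [1.0, -0.6, 0.3]
width: 0.0558
```

```bash
python3 - <<'E'
from h import *
s=read_state();print(s['time_s'],s['ee_pos'],s['q'],s['width']);go((.48,.05,.25),99.7);go((.53,.35,.16),99.7)
E
```

```text
1.35 [ 0.42044243 -0.24337067  0.24885706] [ 0.84276814  0.09381596 -0.42158514  1.96458891  0.04401661  1.09038602
  0.57117575] 0.05578941940573251
shift [-0.2792 -0.0014  0.108 ] rot [ 5.0000e-04 -1.5714e+00  1.6000e-03]
shift [-0.5667  0.0883  0.2075] rot [ 5.0000e-04 -1.5714e+00  1.6000e-03]
```

{"fn": "step_arm", "kwargs": {"increments": [{"x": -0.25,"y": 0,"z": 0.095,"rx": 0,"ry": -0.62,"rz": 0,"grip": -0.3},{"x": -0.25,"y": 0,"z": 0.095,"rx": 0,"ry": -0.62,"rz": 0,"grip": -0.3},{"x": -0.25,"y": 0,"z": 0.095,"rx": 0,"ry": -0.62,"rz": 0,"grip": -0.3},{"x": -0.25,"y": 0,"z": 0.095,"rx": 0,"ry": -0.62,"rz": 0,"grip": -0.3},{"x": -0.25,"y": 0,"z": 0.095,"rx": 0,"ry": -0.62,"rz": 0,"grip": -0.3}]}}

```text
time_s: 1.77
ee_pos: [0.4607, -0.0385, 0.2486]
ee_rot: [[0.71, 0.001, 0.705], [-0.705, -0.001, 0.71], [0.001, -1.0, 0.0]]
wrist_force: [1.7, -0.5, -0.4]
width: 0.0555
```

```bash
python3 - <<'E'
from h import *
s=read_state();print(s['time_s'],s['ee_pos'],s['q'],s['width']);go((.53,.35,.16),99.7)
E
```

```text
1.7667 [ 0.4606641  -0.03854495  0.24862582] [ 0.62941418  0.06060007 -0.64759707  2.00524402  0.0420596   1.08747939
  0.75197978] 0.0554858729154499
shift [-0.2247  0.0884  0.3245] rot [ 4.000e-04 -9.513e-01  1.100e-03]
```

{"fn": "step_arm", "kwargs": {"increments": [{"x": -0.13,"y": 0,"z": 0.19,"rx": 0,"ry": -0.6,"rz": 0,"grip": -0.3},{"x": -0.13,"y": 0,"z": 0.19,"rx": 0,"ry": -0.6,"rz": 0,"grip": -0.3},{"x": -0.13,"y": 0,"z": 0.19,"rx": 0,"ry": -0.6,"rz": 0,"grip": -0.3},{"x": -0.13,"y": 0,"z": 0.19,"rx": 0,"ry": -0.6,"rz": 0,"grip": -0.3},{"x": -0.13,"y": 0,"z": 0.19,"rx": 0,"ry": -0.6,"rz": 0,"grip": -0.3}]}}

```text
time_s: 2.18
ee_pos: [0.4997, 0.1659, 0.2488]
ee_rot: [[0.983, 0.001, 0.182], [-0.182, -0.001, 0.983], [0.001, -1.0, -0.0]]
wrist_force: [1.3, 1.1, 0.4]
width: 0.0554
```

```bash
python3 - <<'E'
from h import *
s=read_state();print(s['time_s'],s['ee_pos'],s['q'],s['width']);go((.53,.35,.16),99.7)
E
```

```text
2.1833 [0.49966985 0.16592219 0.24875442] [ 0.35205254  0.24360276 -0.84339177  1.86086437  0.20230105  1.12404204
  0.82335035] 0.055355244817294105
shift [-0.0038  0.0887  0.1865] rot [ 0.0005 -0.3521  0.0014]
```

{"fn": "step_arm", "kwargs": {"increments": [{"x": -0.004,"y": 0.06,"z": 0.186,"rx": 0,"ry": -0.352,"rz": 0,"grip": -0.3},{"x": -0.004,"y": 0.06,"z": 0.186,"rx": 0,"ry": -0.352,"rz": 0,"grip": -0.3},{"x": -0.004,"y": 0.06,"z": 0.186,"rx": 0,"ry": -0.352,"rz": 0,"grip": -0.3},{"x": -0.004,"y": 0.06,"z": 0.186,"rx": 0,"ry": -0.352,"rz": 0,"grip": -0.3},{"x": -0.004,"y": 0.06,"z": 0.186,"rx": 0,"ry": -0.352,"rz": 0,"grip": -0.3}]}}

```text
time_s: 2.6
ee_pos: [0.5294, 0.3515, 0.1869]
ee_rot: [[0.986, -0.002, -0.166], [0.166, 0.002, 0.986], [-0.001, -1.0, 0.002]]
wrist_force: [-0.2, -0.2, 0.6]
width: 0.0553
```

{"fn": "step_arm", "kwargs": {"increments": [{"x": 0,"y": 0,"z": 0,"rx": 0,"ry": 0,"rz": 0,"grip": -0.3},{"x": 0,"y": 0,"z": 0,"rx": 0,"ry": 0,"rz": 0,"grip": -0.3}]}}

```text
time_s: 2.77
ee_pos: [0.5288, 0.3499, 0.1874]
ee_rot: [[0.986, -0.002, -0.167], [0.167, 0.0, 0.986], [-0.002, -1.0, 0.001]]
wrist_force: [0.3, -0.3, 0.7]
width: 0.0552
```

```bash
cat > f.py <<'E'
from h import *
s=read_state();print(s['time_s'],s['ee_pos'],s['q'],s['width'])
w=snapshot('wrist');cv2.imwrite('pics/w1.png',w['pixels'][:,:,::-1])
hsv=cv2.cvtColor(w['pixels'],cv2.COLOR_RGB2HSV)
m=cv2.inRange(hsv,(5,110,70),(28,255,255))
for c in cv2.findContours(m,cv2.RETR_EXTERNAL,cv2.CHAIN_APPROX_NONE)[0]:
    if cv2.contourArea(c)<1500: continue
    r=cv2.minAreaRect(c);b=cv2.boxPoints(r);ed=np.linalg.norm(b[1]-b[0]),np.linalg.norm(b[2]-b[1])
    e=np.array([(b[0]+b[1])/2,(b[2]+b[3])/2]) if ed[0]<ed[1] else np.array([(b[1]+b[2])/2,(b[3]+b[0])/2])
    P=plane(w,e,.009);d=P[1]-P[0];print('FL',b.round().tolist(),P.round(4),np.linalg.norm(d),P.mean(0).round(4),np.degrees(np.arctan2(d[1],d[0])))
go((.53,.35,.16),99.7)
E
python3 f.py
```

```text
2.7667 [0.52880478 0.3498614  0.18737103] [-0.01153226  0.55991055 -0.84674575  1.65825573  0.45258185  1.13330621
  0.75966154] 0.055249837455577294
FL [[224.0, 439.0], [240.0, 366.0], [271.0, 372.0], [255.0, 446.0]] [[0.6713 0.3153 0.009 ]
 [0.749  0.3107 0.009 ]] 0.07780533377342289 [0.7102 0.313  0.009 ] -3.390937282182492
FL [[312.0, 36.0], [339.0, 36.0], [339.0, 358.0], [312.0, 358.0]] [[0.4085 0.3304 0.009 ]
 [0.651  0.3719 0.009 ]] 0.2460990963957021 [0.5298 0.3511 0.009 ] 9.725776968692369
shift [0.0004 0.0278 0.0022] rot [ 0.0008 -0.0041 -0.001 ]
```

View pics/w1.png

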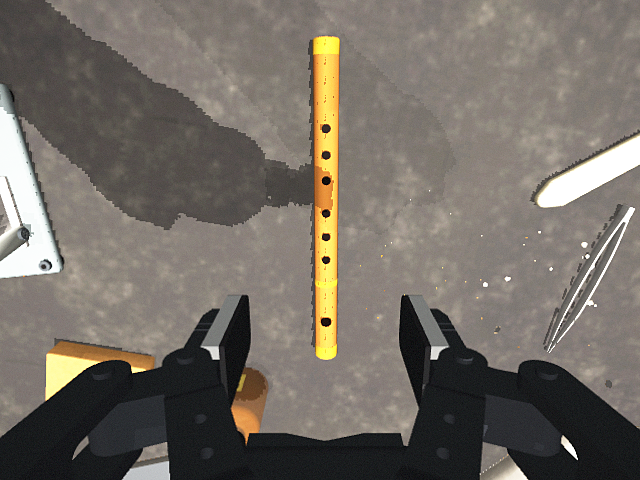

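{"fn": "step_arm", "kwargs": {"increments": [{"x": 0.001,"y": 0.12,"z": 0.001,"rx": 0,"ry": -0.003,"rz": 0,"grip": -0.3},{"x": 0.001,"y": 0.12,"z": 0.001,"rx": 0,"ry": -0.003,"rz": 0,"grip": -0.3},{"x": 0.001,"y": 0.14,"z": 0.001,"rx": 0,"ry": -0.003,"rz": 0,"grip": -0.3},{"x": 0.001,"y": 0.155,"z": 0.001,"rx": 0,"ry": -0.003,"rz": 0,"grip": -0.3},{"x": 0.001,"y": 0.165,"z": 0.001,"rx": 0,"ry": -0.003,"rz": 0,"grip": -0.3}]}}

```text
time_s: 3.23
ee_pos: [0.5296, 0.3427, 0.0182]
ee_rot: [[0.987, -0.006, -0.163], [0.163, -0.008, 0.987], [-0.007, -1.0, -0.007]]
wrist_force: [-0.7, -1.6, -0.8]
width: 0.0558
```

{"fn": "step_arm", "kwargs": {"increments": [{"x": 0,"y": 0,"z": 0,"rx": 0,"ry": 0,"rz": 0,"grip": 0},{"x": 0,"y": 0,"z": 0,"rx": 0,"ry": 0,"rz": 0,"grip": 0.2}]}}

```text
time_s: 3.4
ee_pos: [0.5324, 0.3481, 0.0246]
ee_rot: [[0.986, 0.002, -0.165], [0.165, 0.0, 0.986], [0.002, -1.0, -0.0]]
wrist_force: [1.6, 1.1, -0.2]
width: 0.0346
```

{"fn": "step_arm", "kwargs": {"increments": [{"x": 0,"y": 0,"z": 0,"rx": 0,"ry": 0,"rz": 0,"grip": 0.2},{"x": 0,"y": 0,"z": 0,"rx": 0,"ry": 0,"rz": 0,"grip": 0.2}]}}

```text
time_s: 3.57
ee_pos: [0.5332, 0.3503, 0.0266]
ee_rot: [[0.986, 0.005, -0.166], [0.166, 0.003, 0.986], [0.005, -1.0, 0.002]]
wrist_force: [-0.0, 0.0, 0.5]
width: 0.0341
```

```bash
python3 - <<'E'
from h import *
s=read_state();print(s['time_s'],s['ee_pos'],s['wrist_force'],s['width']);go((.5298,.3511,.020),99.73)
d=snapshot('wrist');cv2.imwrite('pics/w2.png',d['pixels'][:,:,::-1])
E
```

```text
3.5667 [0.53318674 0.35028435 0.0266306 ] [-0.02727683  0.03728769  0.49825505] 0.03408455566923089
shift [-0.0032  0.0066  0.0014] rot [-0.0023 -0.0032  0.0053]
```

View pics/w2.png

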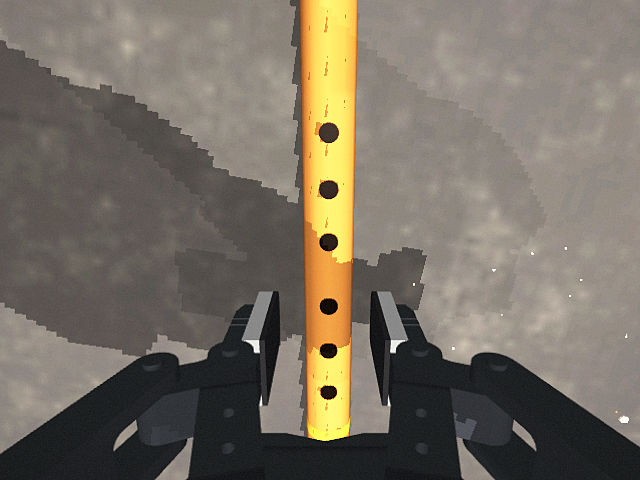

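{"fn": "step_arm", "kwargs": {"increments": [{"x": -0.003,"y": 0.0065,"z": 0.0014,"rx": 0,"ry": -0.003,"rz": 0.005,"grip": 0.2},{"x": -0.003,"y": 0.0065,"z": 0.0014,"rx": 0,"ry": -0.003,"rz": 0.005,"grip": 0.2},{"x": -0.003,"y": 0.0065,"z": 0.0014,"rx": 0,"ry": -0.003,"rz": 0.005,"grip": 0.2}]}}

```text
time_s: 3.87
ee_pos: [0.5274, 0.3498, 0.0167]
ee_rot: [[0.985, -0.005, -0.17], [0.17, -0.001, 0.985], [-0.006, -1.0, -0.0]]
wrist_force: [0.5, 0.0, -0.4]
width: 0.0343
```

{"fn": "step_arm", "kwargs": {"increments": [{"x": 0,"y": 0,"z": 0,"rx": 0,"ry": 0,"rz": 0,"grip": 0.5},{"x": 0,"y": 0,"z": 0,"rx": 0,"ry": 0,"rz": 0,"grip": 1},{"x": 0,"y": 0,"z": 0,"rx": 0,"ry": 0,"rz": 0,"grip": 1},{"x": 0,"y": 0,"z": 0,"rx": 0,"ry": 0,"rz": 0,"grip": 1},{"x": 0,"y": 0,"z": 0,"rx": 0,"ry": 0,"rz": 0,"grip": 1}], "newtons": 50}}

```text
time_s: 4.28
ee_pos: [0.5282, 0.3505, 0.0176]
ee_rot: [[0.986, -0.004, -0.17], [0.17, 0.0, 0.986], [-0.004, -1.0, 0.001]]
wrist_force: [-0.9, -0.1, 5.1]
width: 0.0158
```

{"fn": "step_arm", "kwargs": {"increments": [{"x": 0,"y": -0.004,"z": 0,"rx": 0,"ry": 0,"rz": 0,"grip": 1},{"x": 0,"y": -0.01,"z": 0,"rx": 0,"ry": 0,"rz": 0,"grip": 1},{"x": 0,"y": -0.02,"z": 0,"rx": 0,"ry": 0,"rz": 0,"grip": 1},{"x": 0,"y": -0.03,"z": 0,"rx": 0,"ry": 0,"rz": 0,"grip": 1},{"x": 0,"y": -0.03,"z": 0,"rx": 0,"ry": 0,"rz": 0,"grip": 1}], "newtons": 50}}

```text
time_s: 4.7
ee_pos: [0.5294, 0.3511, 0.0495]
ee_rot: [[0.986, -0.001, -0.169], [0.169, 0.002, 0.986], [-0.001, -1.0, 0.002]]
wrist_force: [0.1, 0.7, -0.5]
width: 0.0162
```

```bash
python3 - <<'E'
from h import *
s=read_state();print(s['time_s'],s['ee_pos'],s['wrist_force'],s['width'],s['q'])
d=snapshot('wrist');cv2.imwrite('pics/w3.png',d['pixels'][:,:,::-1])
d=snapshot('scene');crop(d,'s3.png',(120,200,360,400),3)
E
```

```text
4.7 [0.52941791 0.35108085 0.04953396] [ 0.08176084  0.69441644 -0.524622  ] 0.01616216987362727 [-0.08737167  0.72389738 -0.74419033  1.72946225  0.59237917  0.92701066
  0.66577712]
```

View pics/w3.png

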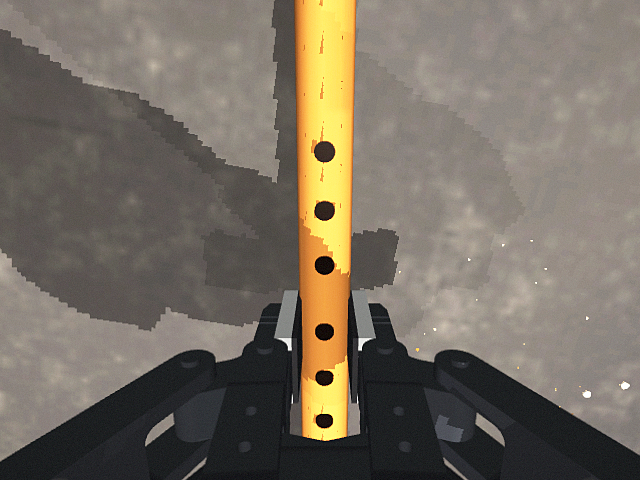

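View pics/s3.png

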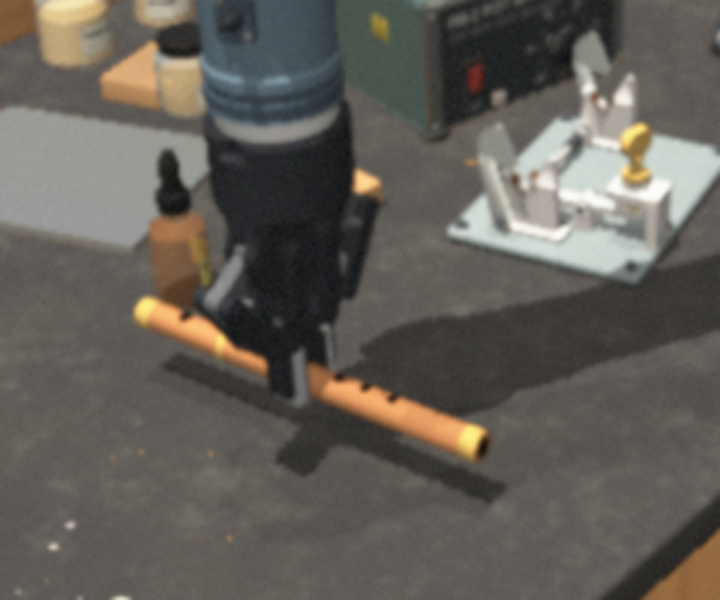

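{"fn": "step_arm", "kwargs": {"increments": [{"x": 0,"y": -0.04,"z": 0,"rx": 0,"ry": 0,"rz": 0,"grip": 1},{"x": 0,"y": -0.08,"z": 0,"rx": 0,"ry": 0,"rz": 0,"grip": 1},{"x": 0,"y": -0.115,"z": 0,"rx": 0,"ry": 0,"rz": 0,"grip": 1},{"x": 0,"y": -0.145,"z": -0.02,"rx": 0,"ry": 0.05,"rz": 0,"grip": 1},{"x": 0,"y": -0.16,"z": -0.05,"rx": 0,"ry": 0.15,"rz": 0,"grip": 1}]}}

```text
time_s: 5.22
ee_pos: [0.5365, 0.3067, 0.2119]
ee_rot: [[1.0, 0.0, -0.025], [0.025, 0.007, 1.0], [0.0, -1.0, 0.007]]
wrist_force: [0.4, 1.0, 0.3]
width: 0.016
```

```bash
python3 - <<'E'
from h import *
s=read_state();print(s['time_s'],s['ee_pos'],s['wrist_force'],s['width'],s['q']);go((.5877,.051,.20),15.5)
E
```

```text
5.2167 [0.53652735 0.3067341  0.21194604] [0.38647626 1.0400603  0.31481803] 0.016013867485962178 [ 0.07103742  0.49281537 -0.84455012  1.6824611   0.39348879  1.14252927
  0.71649454]
shift [ 0.0448  0.0102 -0.257 ] rot [-0.006   1.3253 -0.0045]
```

{"fn": "step_arm", "kwargs": {"increments": [{"x": 0.005,"y": 0,"z": -0.025,"rx": 0,"ry": 0.11,"rz": 0,"grip": 1},{"x": 0.01,"y": 0,"z": -0.052,"rx": 0,"ry": 0.23,"rz": 0,"grip": 1},{"x": 0.015,"y": 0,"z": -0.079,"rx": 0,"ry": 0.35,"rz": 0,"grip": 1},{"x": 0.02,"y": 0,"z": -0.106,"rx": 0,"ry": 0.47,"rz": 0,"grip": 1},{"x": 0.025,"y": 0,"z": -0.133,"rx": 0,"ry": 0.59,"rz": 0,"grip": 1}]}}

```text
time_s: 5.63
ee_pos: [0.5646, 0.1666, 0.2064]
ee_rot: [[0.839, -0.006, 0.544], [-0.544, -0.001, 0.839], [-0.004, -1.0, -0.004]]
wrist_force: [1.5, -0.3, -0.6]
width: 0.0161
```

```bash
python3 - <<'E'
from h import *
s=read_state();print(s['time_s'],s['ee_pos'],s['wrist_force'],s['width'],s['q']);go((.5877,.051,.20),15.5)
E
```

```text
5.6333 [0.56457038 0.16660456 0.20639787] [ 1.4524626  -0.34142569 -0.59954607] 0.016069118510221823 [ 0.22052111  0.40241335 -0.70672644  1.75713564  0.28877996  1.09464744
  0.41301003]
shift [ 0.0824  0.0064 -0.0844] rot [ 0.0054  0.7247 -0.0023]
```

{"fn": "step_arm", "kwargs": {"increments": [{"x": 0.014,"y": 0,"z": -0.015,"rx": 0,"ry": 0.12,"rz": 0,"grip": 1},{"x": 0.028,"y": 0,"z": -0.03,"rx": 0,"ry": 0.24,"rz": 0,"grip": 1},{"x": 0.042,"y": 0,"z": -0.045,"rx": 0,"ry": 0.36,"rz": 0,"grip": 1},{"x": 0.056,"y": 0,"z": -0.058,"rx": 0,"ry": 0.48,"rz": 0,"grip": 1},{"x": 0.07,"y": 0,"z": -0.072,"rx": 0,"ry": 0.6,"rz": 0,"grip": 1}]}}

```text
time_s: 6.05
ee_pos: [0.5846, 0.0688, 0.2062]
ee_rot: [[0.385, -0.006, 0.923], [-0.923, -0.001, 0.385], [-0.001, -1.0, -0.006]]
wrist_force: [0.5, 0.2, -1.5]
width: 0.016
```

```bash
python3 - <<'E'
from h import *
s=read_state();print(s['time_s'],s['ee_pos'],s['wrist_force'],s['width'],s['q']);go((.5877,.051,.16),15.5)
E
```

```text
6.05 [0.58462006 0.06881547 0.20624215] [ 0.54267973  0.21245133 -1.49220559] 0.016013137366535053 [ 0.27918141  0.37041552 -0.56470149  1.76214884  0.22099319  1.07879636
  0.03415303]
shift [ 0.0177  0.0462 -0.0038] rot [ 0.0059  0.1248 -0.001 ]
```

{"fn": "step_arm", "kwargs": {"increments": [{"x": 0.009,"y": 0.01,"z": -0.002,"rx": 0.003,"ry": 0.07,"rz": 0,"grip": 1},{"x": 0.0175,"y": 0.025,"z": -0.004,"rx": 0.006,"ry": 0.125,"rz": 0,"grip": 1},{"x": 0.0175,"y": 0.045,"z": -0.004,"rx": 0.006,"ry": 0.125,"rz": 0,"grip": 1},{"x": 0.0175,"y": 0.045,"z": -0.004,"rx": 0.006,"ry": 0.125,"rz": 0,"grip": 1},{"x": 0.0175,"y": 0.045,"z": -0.004,"rx": 0.006,"ry": 0.125,"rz": 0,"grip": 1}]}}

```text
time_s: 6.47
ee_pos: [0.5863, 0.052, 0.1602]
ee_rot: [[0.273, -0.004, 0.962], [-0.962, 0.001, 0.273], [-0.002, -1.0, -0.003]]
wrist_force: [0.5, -0.4, -0.7]
width: 0.0157
```

```bash
python3 - <<'E'
from h import *
s=read_state();print(s['time_s'],s['ee_pos'],s['wrist_force'],s['width'],s['q']);go((.5877,.051,.16),15.5)
for n in('wrist','scene','top'):
    d=snapshot(n)
    if n=='wrist': cv2.imwrite('pics/w4.png',d['pixels'][:,:,::-1])
    elif n=='top': crop(d,'t4.png',(260,180,400,300),5)
    else: crop(d,'s4.png',(220,150,400,310),4)
E
```

```text
6.4667 [0.58626982 0.05204077 0.16019418] [ 0.52164112 -0.39772703 -0.69930316] 0.01573826572211632 [ 0.27240596  0.41687692 -0.52313655  1.8018009   0.24208823  0.990422
 -0.07160296]
shift [0.0014 0.0002 0.0011] rot [ 0.0031  0.006  -0.002 ]
```

View pics/w4.png

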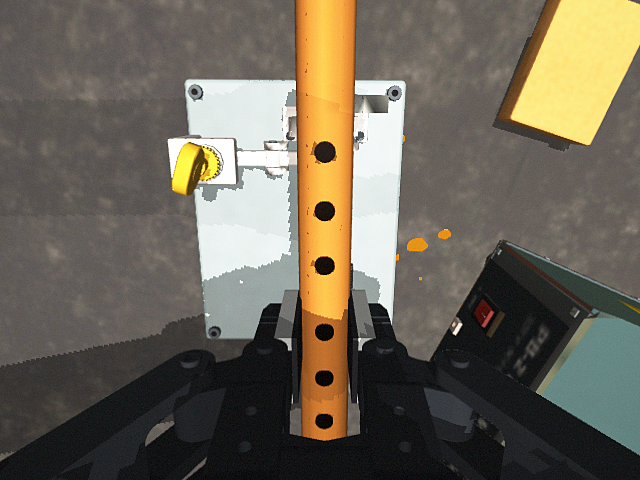

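View pics/s4.png

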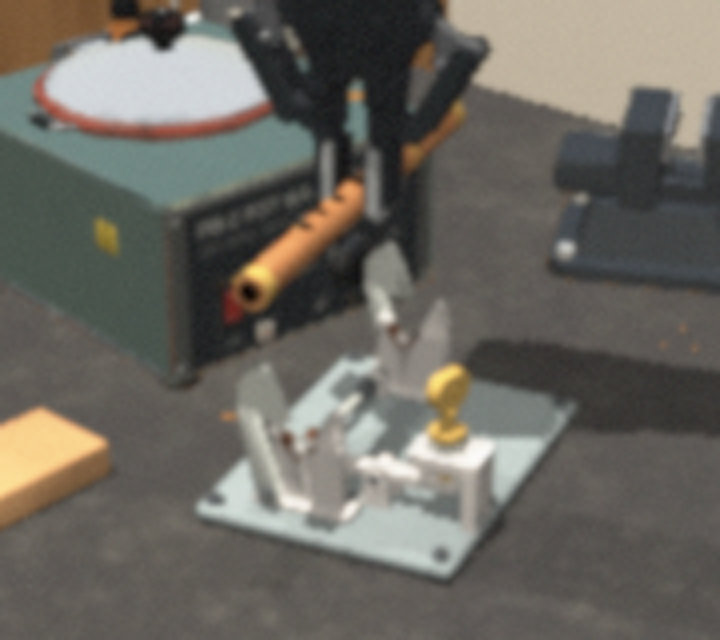

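```bash
python3 - <<'E'
from h import *
d=snapshot('wrist');P=plane(d,[(188,79.5),(406,80.5),(206.5,338.5)],.01)[:,:2];print(P)
M=np.array([(-92,92),(48,92),(-92,-92)])/1000
a=M-M.mean(0);b=P-P.mean(0);ang=np.arctan2((a[:,0]*b[:,1]-a[:,1]*b[:,0]).sum(),(a*b).sum())
R=np.array([[np.cos(ang),-np.sin(ang)],[np.sin(ang),np.cos(ang)]]);o=P.mean(0)-R@M.mean(0);print(np.degrees(ang),o,(M@R.T+o-P).round(4))
# flute edges at two rows
hsv=cv2.cvtColor(d['pixels'],cv2.COLOR_RGB2HSV);m=cv2.inRange(hsv,(5,110,60),(28,255,255))
for r in(30,90,190,280,330):
    xs=np.nonzero(m[r,280:380])[0]+280;c=(xs.min()+xs.max())/2
    F=plane(d,[(c,r)],.151)[0];print(r,xs.min(),xs.max(),F.round(4),'cradle',(R.T@(F[:2]-o)).round(4))
s=read_state();print('tcp cradle',R.T@(np.array(s['ee_pos'])[:2]-o))
ry,rx=np.nonzero(cv2.inRange(hsv[120:210,160:230],(20,150,90),(35,255,255)));print(cv2.fitEllipse(np.c_[rx+160,ry+120].astype(np.float32)))
E
```

```text
[[ 0.48102446  0.11846068]
 [ 0.61300932  0.15568385]
 [ 0.52820917 -0.05879172]]
15.453669378065102 [0.59261342 0.0543058 ] [[-0.0016  0.    ]
 [ 0.0014  0.0001]
 [ 0.0002 -0.0001]]
30 295 355 [0.5619 0.146  0.151 ] cradle [-0.0052  0.0965]
90 296 354 [0.5666 0.1296 0.151 ] cradle [-0.005   0.0795]
190 298 351 [0.5752 0.0991 0.151 ] cradle [-0.0049  0.0479]
280 299 350 [0.5841 0.0678 0.151 ] cradle [-0.0046  0.0153]
330 302 347 [0.5896 0.0485 0.151 ] cradle [-0.0044 -0.0048]
tcp cradle [-0.0039292  -0.00016378]
((189.22683715820312, 167.9923553466797), (34.57202911376953, 47.4721794128418), 29.017087936401367)
```

View pics/t4.png

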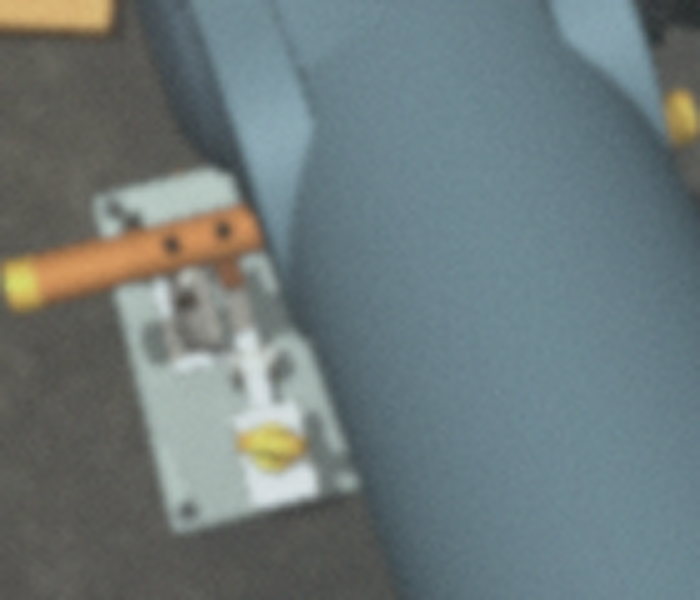

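```bash
python3 - <<'E'
from h import *
from scipy.spatial.transform import Rotation
s=read_state();E=np.array(s['ee_rot']);d=snapshot('wrist')
print('now',E.T@(d['position']-s['ee_pos']), Rotation.from_matrix(E.T@d['attitude']).as_rotvec())
E0=np.array([[-9.67948637e-01,-7.86376616e-04,2.51147003e-01],[-2.51148202e-01,2.52397428e-03,-9.67945355e-01],[1.27281017e-04,-9.99996506e-01,-2.64057454e-03]])
A0=np.array([[0.25201981,0.92711973,0.27737164],[-0.96771914,0.24215069,0.06987633],[-0.00238201,-0.28602807,0.95821828]])
print('st',E0.T@(np.array([0.23306173,-0.61037181,0.37286717])-[0.16296428,-0.62830371,0.24689044]),Rotation.from_matrix(E0.T@A0).as_rotvec())
for n in('top','scene'):
    d=snapshot(n);hsv=cv2.cvtColor(d['pixels'],cv2.COLOR_RGB2HSV);m=cv2.inRange(hsv,(5,110,70),(28,255,255))
    k=np.zeros_like(m)
    if n=='top': k[195:260,265:320]=m[195:260,265:320]
    else: k[170:235,270:320]=m[170:235,270:320]
    for c in cv2.findContours(k,cv2.RETR_EXTERNAL,cv2.CHAIN_APPROX_NONE)[0]:
        if cv2.contourArea(c)<60: continue
        r=cv2.minAreaRect(c);b=cv2.boxPoints(r);print(n,r)
        ed=np.linalg.norm(b[1]-b[0]),np.linalg.norm(b[2]-b[1])
        e=np.array([(b[0]+b[1])/2,(b[2]+b[3])/2]) if ed[0]<ed[1] else np.array([(b[1]+b[2])/2,(b[3]+b[0])/2])
        print(plane(d,e,.151))
E
```

```text
now [-0.07314363 -0.12589646 -0.00064071] [ 0.992656   -1.33405544  0.99252855]
st [-7.23382612e-02 -1.25986153e-01 -8.49857718e-05] [ 0.99284914 -1.3334282   0.99339981]
top ((287.3816223144531, 230.7516632080078), (10.170730590820312, 48.17073059082031), 77.31961059570312)
[[0.57886948 0.08317059 0.151     ]
 [0.55857414 0.16289295 0.151     ]]
scene ((293.99810791015625, 209.54339599609375), (10.750164031982422, 44.47496795654297), 47.48955154418945)
[[0.6050777  0.02651523 0.151     ]
 [0.56218633 0.17012919 0.151     ]]
```

```bash
python3 - <<'E'
from h import *
t=snapshot('top');s=snapshot('scene')
print('corner L',tri(t,(279,219.4),s,(269,277)),'corner N',tri(t,(295.6,286.4),s,(332.4,294.4)))
def ends(d,box):
    x0,y0,x1,y1=box;hsv=cv2.cvtColor(d['pixels'],cv2.COLOR_RGB2HSV);m=cv2.inRange(hsv,(4,90,50),(35,255,255))
    k=np.zeros_like(m);k[y0:y1,x0:x1]=m[y0:y1,x0:x1]
    c=max(cv2.findContours(k,cv2.RETR_EXTERNAL,cv2.CHAIN_APPROX_NONE)[0],key=cv2.contourArea)
    b=cv2.boxPoints(cv2.minAreaRect(c));b=b[np.argsort(b[:,0])];print(cv2.minAreaRect(c));return (b[0]+b[1])/2,(b[2]+b[3])/2
et=ends(t,(255,195,320,260));es=ends(s,(270,170,320,240))
print(et,es)
P,g=tri(t,et[0],s,es[0]);print('end',P,g)
# line in 3D: intersect planes of the two image lines
o1,v1=rays(t,et);o2,v2=rays(s,es);n1=np.cross(*v1);n2=np.cross(*v2);u=np.cross(n1,n2);u/=np.linalg.norm(u)
p=np.linalg.lstsq(np.array([n1,n2,u]),np.array([n1@o1,n2@o2,u@P]),rcond=None)[0];print('line',p,u*np.sign(u[1]),'at TCP:',p-u*(np.dot(p-np.array(read_state()['ee_pos']),u)))
E
```

```text
corner L (array([0.60901735, 0.15110748, 0.01014275]), np.float64(0.0003621589666785977)) corner N (array([0.47604762, 0.11350202, 0.00621191]), np.float64(0.00015401116050229986))
((286.29998779296875, 233.09999084472656), (14.642806053161621, 52.17177200317383), 77.47119140625)
((294.5962219238281, 209.21022033691406), (11.45319938659668, 45.91027069091797), 46.97493362426758)
(array([260.8353 , 238.75882], dtype=float32), array([311.76468, 227.44116], dtype=float32)) (array([277.81476, 224.87292], dtype=float32), array([311.3777 , 193.54752], dtype=float32))
end [0.55657343 0.17021937 0.15160939] 0.007352534981720391
line [0.55191746 0.16972282 0.16100959] [-0.23505673  0.96979255 -0.06519776] at TCP: [0.58071486 0.05091105 0.16899713]
```

```bash
python3 - <<'E'
from h import *
d=snapshot('scene');crop(d,'s5.png',(225,160,345,310),4)
E
```

```text
(no output)
```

View pics/s5.png

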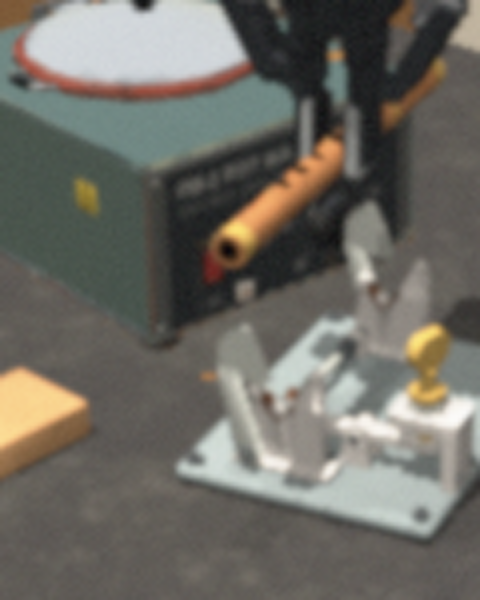

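```bash
python3 - <<'E'
from h import *
t=snapshot('top');s=snapshot('scene');S=read_state();E=S['ee_rot']
print('end',tri(t,(261.3,236.6),s,(282.75,221.9)))
exp=np.array(S['ee_pos'])+.009*E[:,1]-.121*E[:,0];print('expected end',exp,proj(t,exp),proj(s,exp))
# project cradle features with o candidates
for o in([.5878,.051],[.5926,.0543],[.590,.0525]):
    a=np.radians(15.5);R=np.array([[np.cos(a),-np.sin(a)],[np.sin(a),np.cos(a)]])
    Q=[np.r_[R@np.array(c[:2])/1000+o,c[2]/1000] for c in((-92,92,10),(48,92,10),(-70,45,90))]
    print(o,proj(t,Q).round(1).tolist(),proj(s,Q).round(1).tolist(),proj(snapshot('wrist'),Q).round(1).tolist())
E
```

```text
end (array([0.55558773, 0.16551685, 0.15707356]), np.float64(0.0031090901732766783))
expected end [0.5551019  0.1685222  0.15304784] [[260.37048268 237.83729156]] [[281.02806425 224.38765461]]
[0.5878, 0.051] [[294.7, 287.1], [278.3, 219.1], [314.6, 268.7]] [[332.5, 293.4], [268.5, 277.3], [332.2, 244.1]] [[177.9, 80.6], [401.2, 82.3], [177.4, 174.4]]
[0.5926, 0.0543] [[293.1, 284.7], [276.7, 216.7], [312.8, 266.0]] [[329.5, 293.2], [265.6, 277.1], [329.2, 243.9]] [[186.6, 77.4], [410.3, 79.1], [188.7, 170.4]]
[0.59, 0.0525] [[294.0, 286.0], [277.6, 218.0], [313.8, 267.4]] [[331.1, 293.3], [267.2, 277.2], [330.8, 244.0]] [[182.0, 79.1], [405.5, 80.8], [182.7, 172.6]]
```

{"fn": "step_arm", "kwargs": {"increments": [{"x": 0.001,"y": 0.02,"z": 0.001,"rx": 0.003,"ry": 0.003,"rz": -0.002,"grip": 1},{"x": 0.001,"y": 0.04,"z": 0.001,"rx": 0.003,"ry": 0.003,"rz": -0.002,"grip": 1},{"x": 0.001,"y": 0.052,"z": 0.001,"rx": 0.003,"ry": 0.003,"rz": -0.002,"grip": 1},{"x": 0.001,"y": 0.052,"z": 0.001,"rx": 0.003,"ry": 0.003,"rz": -0.002,"grip": 1},{"x": 0.001,"y": 0.052,"z": 0.001,"rx": 0.003,"ry": 0.003,"rz": -0.002,"grip": 1}]}}

```text
time_s: 7.63
ee_pos: [0.5885, 0.0514, 0.1089]
ee_rot: [[0.27, 0.002, 0.963], [-0.963, 0.0, 0.27], [0.0, -1.0, 0.002]]
wrist_force: [0.4, -1.1, -0.5]
width: 0.0157
```

```bash
python3 - <<'E'
from h import *
for i in range(3):
    s=read_state();print(s['time_s'],s['ee_pos'],s['wrist_force'],s['width']);d=snapshot('scene')
crop(d,'s6.png',(225,160,385,310),5)
d=snapshot('wrist');cv2.imwrite('pics/w6.png',d['pixels'][:,:,::-1])
d=snapshot('top');crop(d,'t6.png',(255,190,335,300),5)
E
```

```text
7.6333 [0.58851423 0.05140693 0.10893519] [ 0.40215687 -1.13963024 -0.53223204] 0.015737284010354603
7.6833 [0.58951542 0.05170392 0.1100383 ] [ 0.56991858 -0.12861431 -1.03481026] 0.01571491127644864
7.7333 [0.59011383 0.05176112 0.11071349] [-0.67912165  0.44019388 -0.08842413] 0.01588086523952783
```

View pics/w6.png

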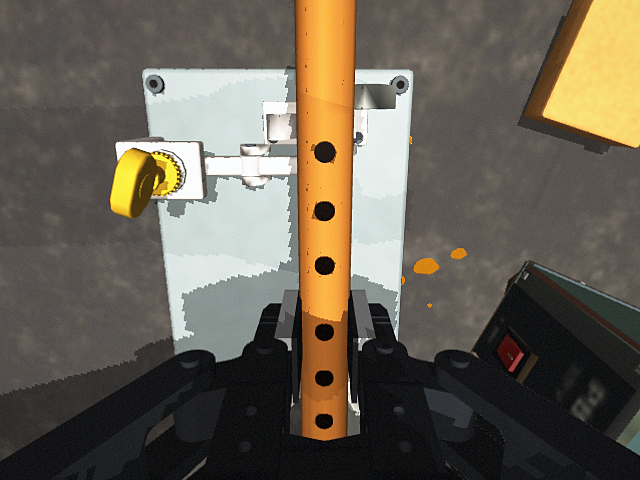

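View pics/s6.png

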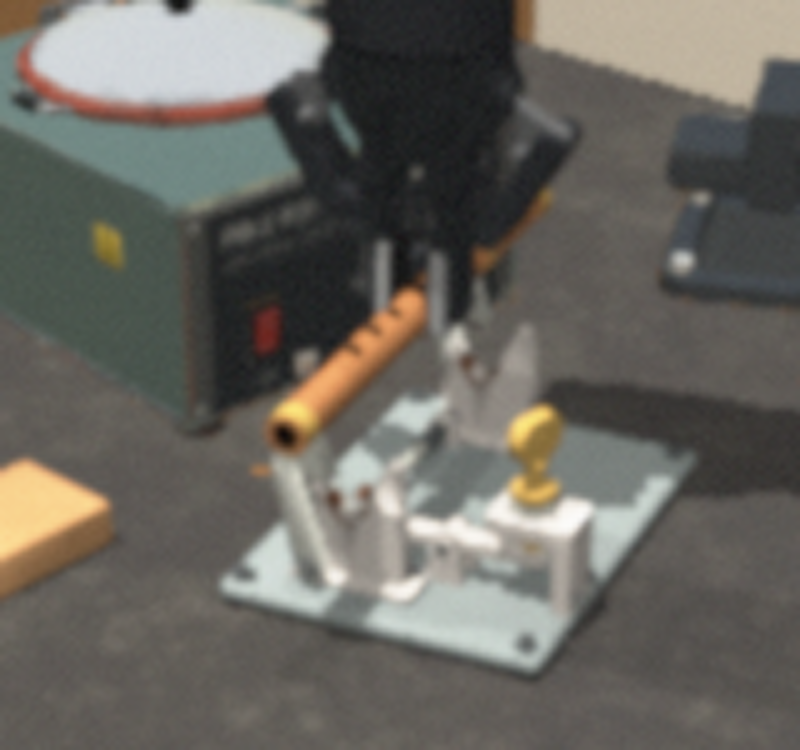

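View pics/t6.png

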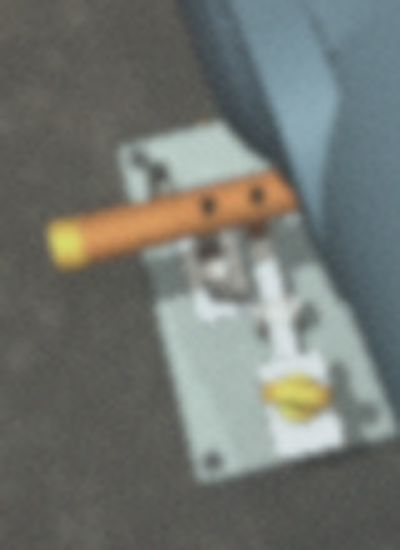

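```bash
python3 - <<'E'
from h import *
s=read_state();print(s['time_s'],s['ee_pos'])
d=snapshot('wrist')
P=plane(d,[(143.5,69),(412,69.5)],.01)[:,:2];print(P,np.linalg.norm(P[1]-P[0]))
a=np.radians(15.5);R=np.array([[np.cos(a),-np.sin(a)],[np.sin(a),np.cos(a)]])
o=(P.mean(0)-R@[-.022,.092]);print('o',o,np.degrees(np.arctan2(*(P[1]-P[0])[::-1])))
hsv=cv2.cvtColor(d['pixels'],cv2.COLOR_RGB2HSV);m=cv2.inRange(hsv,(5,110,60),(28,255,255))
zf=s['ee_pos'][2]-.009
for r in(30,90,280,330):
    xs=np.nonzero(m[r,280:380])[0]+280;c=(xs.min()+xs.max())/2
    F=plane(d,[(c,r)],zf)[0];print(r,F.round(4),'cradle',(R.T@(F[:2]-o)).round(4),'topcradle',(R.T@(F[:2]-[.5878,.051])).round(4))
t=snapshot('top');hsv=cv2.cvtColor(t['pixels'],cv2.COLOR_RGB2HSV);m=cv2.inRange(hsv,(5,110,70),(28,255,255))
k=np.zeros_like(m);k[215:250,255:312]=m[215:250,255:312]
c=max(cv2.findContours(k,cv2.RETR_EXTERNAL,cv2.CHAIN_APPROX_NONE)[0],key=cv2.contourArea);r=cv2.minAreaRect(c);print(r)
F=plane(t,[r[0]],zf)[0];print('top flute',F,(R.T@(F[:2]-[.5878,.051])).round(4))
E
```

```text
7.8833 [0.59029422 0.05170838 0.1110472 ]
[[0.47715224 0.1168439 ]
 [0.60819546 0.15365691]] 0.13611584412471664
o [0.58845965 0.05247565] 15.691255375710806
30 [0.5641 0.144  0.102 ] cradle [0.001  0.0948] topcradle [0.002 0.096]
90 [0.5686 0.128  0.102 ] cradle [0.001  0.0781] topcradle [0.0021 0.0794]
280 [0.5853 0.0675 0.102 ] cradle [0.0009 0.0153] topcradle [0.002  0.0165]
330 [0.5907 0.0486 0.102 ] cradle [ 0.0012 -0.0043] topcradle [ 0.0022 -0.0031]
((288.435302734375, 233.9588165283203), (9.653406143188477, 47.50777053833008), 77.47119140625)
top flute [0.56906674 0.12451245 0.1020472 ] [0.0016 0.0758]
```

{"fn": "step_arm", "kwargs": {"increments": [{"x": 0,"y": 0.01,"z": -0.0015,"rx": 0,"ry": 0,"rz": 0,"grip": 1},{"x": 0,"y": 0.018,"z": -0.0015,"rx": 0,"ry": 0,"rz": 0,"grip": 1},{"x": 0,"y": 0.025,"z": -0.0015,"rx": 0,"ry": 0,"rz": 0,"grip": 1},{"x": 0,"y": 0.032,"z": -0.0015,"rx": 0,"ry": 0,"rz": 0,"grip": 1},{"x": 0,"y": 0.036,"z": -0.0015,"rx": 0,"ry": 0,"rz": 0,"grip": 1}], "newtons": 60}}

```text
time_s: 8.4
ee_pos: [0.5848, 0.0501, 0.072]
ee_rot: [[0.269, -0.003, 0.963], [-0.963, -0.002, 0.269], [0.001, -1.0, -0.004]]
wrist_force: [-5.6, -0.9, 5.1]
width: 0.0156
```

{"fn": "step_arm", "kwargs": {"increments": [{"x": 0,"y": 0.004,"z": 0,"rx": 0,"ry": 0,"rz": 0,"grip": 1},{"x": 0,"y": 0.008,"z": 0,"rx": 0,"ry": 0,"rz": 0,"grip": 1},{"x": 0,"y": 0.012,"z": 0,"rx": 0,"ry": 0,"rz": 0,"grip": 1},{"x": 0,"y": 0.015,"z": 0,"rx": 0,"ry": 0,"rz": 0,"grip": 1}]}}

```text
time_s: 8.73
ee_pos: [0.589, 0.0512, 0.0587]
ee_rot: [[0.27, 0.006, 0.963], [-0.963, 0.0, 0.27], [0.001, -1.0, 0.006]]
wrist_force: [1.2, 0.7, 5.9]
width: 0.0157
```

```bash
python3 - <<'E'
from h import *
d=snapshot('scene');crop(d,'s7.png',(225,160,385,310),5)
s=read_state();print(s['time_s'],s['ee_pos'],s['wrist_force'],s['torque'],s['width'])
d=snapshot('wrist');cv2.imwrite('pics/w7.png',d['pixels'][:,:,::-1])
s=read_state();print(s['time_s'],s['ee_pos'],s['wrist_force'],s['torque'],s['width'])
E
```

```text
8.7833 [0.58913886 0.05118776 0.05859844] [1.86305479 0.36163462 0.71596554] [-0.05407773 -0.23741412 -0.04155074] 0.015458108164416843
8.8333 [0.58910783 0.05118454 0.05864312] [1.70817864 0.24178594 1.0253459 ] [-0.0232346  -0.3145176  -0.04619088] 0.015558241458893212
```

View pics/s7.png

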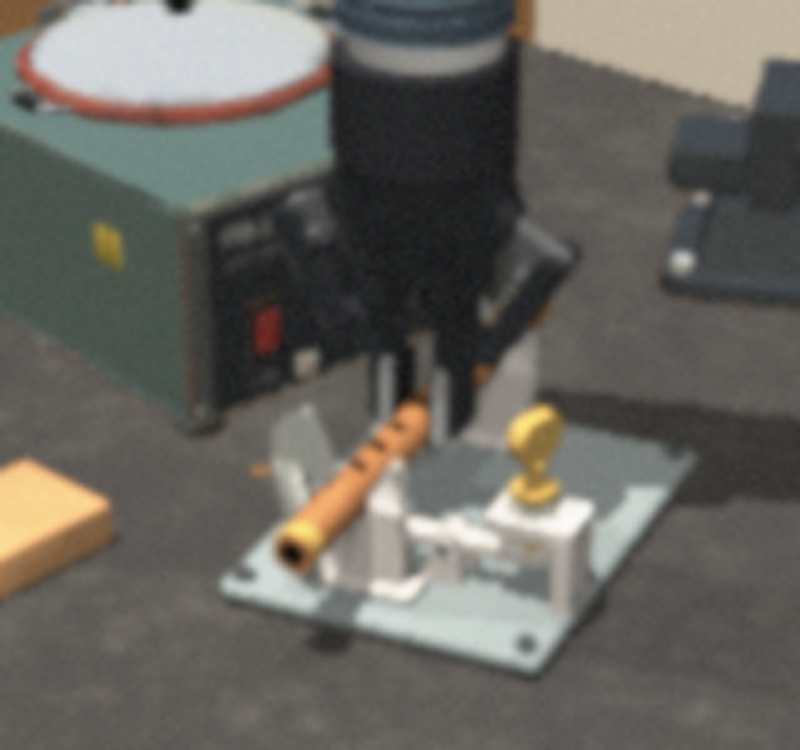

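View pics/w7.png

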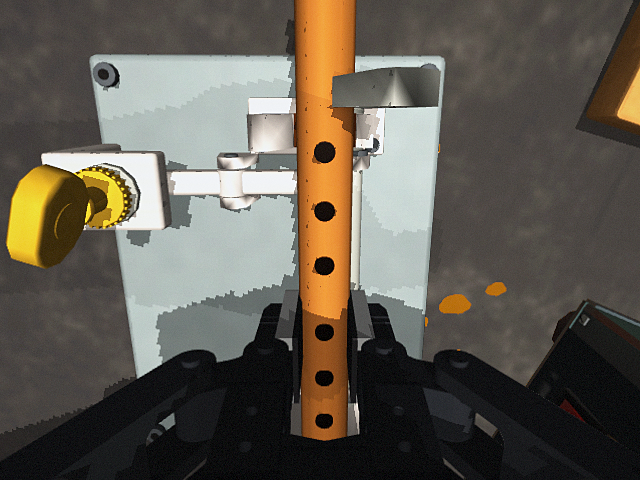

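{"fn": "step_arm", "kwargs": {"increments": [{"x": 0,"y": 0.003,"z": 0,"rx": 0,"ry": 0,"rz": 0,"grip": 1},{"x": 0,"y": 0.005,"z": 0,"rx": 0,"ry": 0,"rz": 0,"grip": 1},{"x": 0,"y": 0.005,"z": 0,"rx": 0,"ry": 0,"rz": 0,"grip": 1}]}}

```text
time_s: 9.08
ee_pos: [0.5893, 0.0513, 0.0582]
ee_rot: [[0.269, 0.005, 0.963], [-0.963, -0.002, 0.269], [0.003, -1.0, 0.004]]
wrist_force: [-7.5, -2.1, 26.2]
width: 0.0154
```

{"fn": "step_arm", "kwargs": {"increments": [{"x": 0,"y": -0.005,"z": 0,"rx": 0,"ry": 0,"rz": 0,"grip": 1},{"x": 0,"y": -0.005,"z": 0,"rx": 0,"ry": 0,"rz": 0,"grip": 1}]}}

```text
time_s: 9.25
ee_pos: [0.5885, 0.0512, 0.0595]
ee_rot: [[0.27, 0.006, 0.963], [-0.963, 0.0, 0.27], [0.001, -1.0, 0.005]]
wrist_force: [1.0, 0.5, -0.9]
width: 0.0156
```

```bash
python3 - <<'E'
from h import *
s=read_state();print(s['time_s'],s['ee_pos'],s['wrist_force'],s['torque'],s['width'])
E
```

```text
9.25 [0.58847324 0.05122385 0.05947644] [ 1.04163944  0.50599367 -0.89366756] [-0.00141538 -0.24428283 -0.13902723] 0.015618261533112182
```

{"fn": "step_arm", "kwargs": {"increments": [{"x": 0,"y": 0,"z": 0,"rx": 0,"ry": 0,"rz": 0,"grip": 0.4},{"x": 0,"y": 0,"z": 0,"rx": 0,"ry": 0,"rz": 0,"grip": 0.1},{"x": 0,"y": 0,"z": 0,"rx": 0,"ry": 0,"rz": 0,"grip": 0},{"x": 0,"y": 0,"z": 0,"rx": 0,"ry": 0,"rz": 0,"grip": 0}]}}

```text
time_s: 9.58
ee_pos: [0.5874, 0.051, 0.0578]
ee_rot: [[0.27, 0.003, 0.963], [-0.963, 0.0, 0.27], [0.001, -1.0, 0.002]]
wrist_force: [0.6, 0.1, 0.8]
width: 0.0426
```

{"fn": "step_arm", "kwargs": {"increments": [{"x": 0,"y": -0.015,"z": 0,"rx": 0,"ry": 0,"rz": 0,"grip": 0},{"x": 0,"y": -0.04,"z": 0,"rx": 0,"ry": 0,"rz": 0,"grip": 0},{"x": 0,"y": -0.07,"z": 0,"rx": 0,"ry": 0,"rz": 0,"grip": 0},{"x": 0,"y": -0.1,"z": 0,"rx": 0,"ry": 0,"rz": 0,"grip": 0},{"x": 0,"y": -0.1,"z": 0,"rx": 0,"ry": 0,"rz": 0,"grip": 0}]}}

```text
time_s: 10.0
ee_pos: [0.5921, 0.0522, 0.1651]
ee_rot: [[0.27, 0.016, 0.963], [-0.963, 0.001, 0.27], [0.003, -1.0, 0.016]]
wrist_force: [1.0, -0.2, 1.2]
width: 0.0427
```

```bash
python3 - <<'E'
from h import *
d=snapshot('wrist');cv2.imwrite('pics/w8.png',d['pixels'][:,:,::-1])
d=snapshot('scene');crop(d,'s8.png',(225,160,385,310),5)
s=read_state();print(s['time_s'],s['ee_pos'],s['wrist_force'],s['torque'],s['width'])
E
```

```text
10.1 [0.58878071 0.05127567 0.16019622] [-0.34612144 -0.44660851 -0.68565941] [ 0.02536845 -0.01858044  0.02247187] 0.04306549430363315
```

View pics/s8.png

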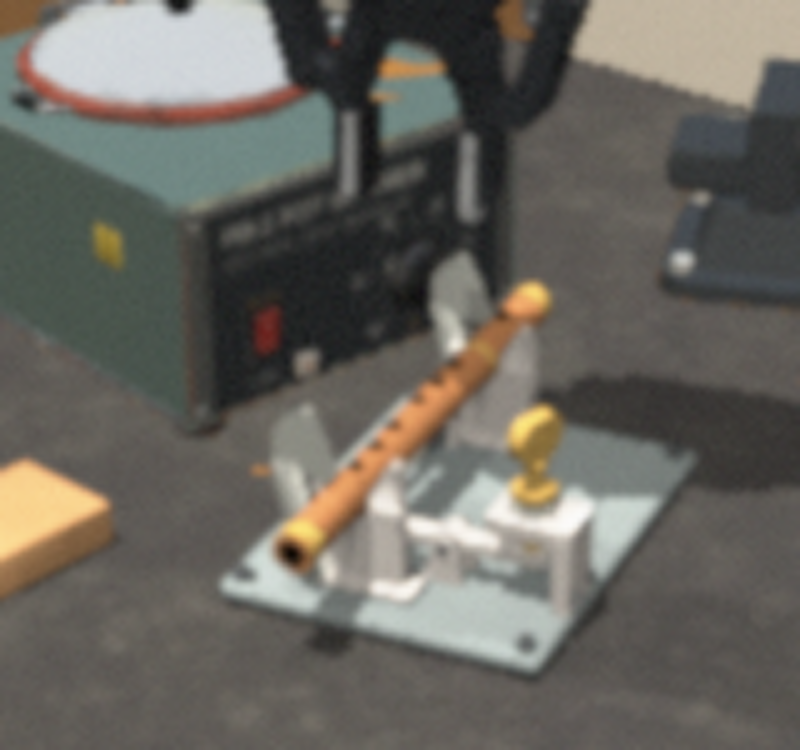

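View pics/w8.png

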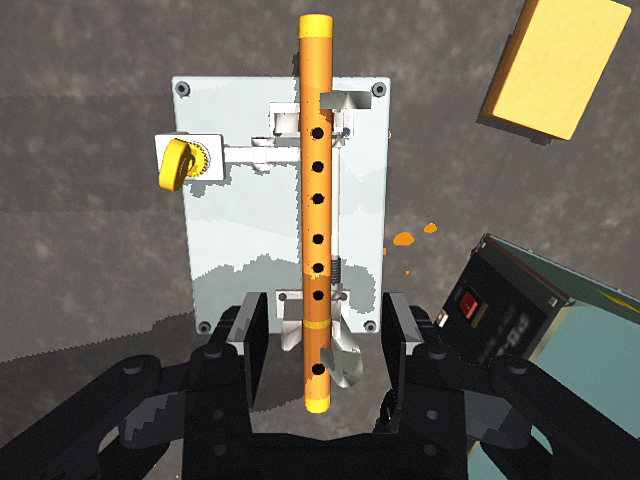

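```bash
python3 - <<'E'
from h import *
go((.5085,.076,.16),-7)
t=snapshot('top');hsv=cv2.cvtColor(t['pixels'],cv2.COLOR_RGB2HSV);m=cv2.inRange(hsv[255:285,298:330],(20,90,90),(38,255,255));ys,xs=np.nonzero(m);print(len(xs),xs.min()+298,xs.max()+298)
c=np.cov(xs,ys);w,v=np.linalg.eigh(c);ctr=np.array([xs.mean()+298,ys.mean()+255]);u=v[:,1];print(ctr,u,w)
P=plane(t,[ctr-6*u,ctr+6*u],.085);d=P[1]-P[0];az=np.degrees(np.arctan2(d[1],d[0]))%180;print('wing az',az,'off from cradle y (cw)',105.5-az,P.mean(0))
E
```

```text
shift [-0.0455 -0.0004 -0.0706] rot [-0.0076  0.3952  0.0004]
69 308 320
[314.04347826 268.91304348] [-0.98806426 -0.15404224] [3.58716917 9.50618121]
wing az 82.76139407267972 off from cradle y (cw) 22.73860592732028 [0.50805423 0.07671914 0.085     ]
```

{"fn": "step_arm", "kwargs": {"increments": [{"x": -0.012,"y": 0,"z": -0.018,"rx": -0.002,"ry": 0.1,"rz": 0,"grip": 0.1},{"x": -0.026,"y": 0,"z": -0.04,"rx": -0.004,"ry": 0.2,"rz": 0,"grip": 0.1},{"x": -0.04,"y": 0,"z": -0.062,"rx": -0.007,"ry": 0.3,"rz": 0,"grip": 0.1},{"x": -0.0455,"y": 0,"z": -0.0706,"rx": -0.007,"ry": 0.395,"rz": 0,"grip": 0.1},{"x": -0.0455,"y": 0,"z": -0.0706,"rx": -0.007,"ry": 0.395,"rz": 0,"grip": 0.1}]}}

```text
time_s: 10.57
ee_pos: [0.5027, 0.0765, 0.1559]
ee_rot: [[-0.12, -0.01, 0.993], [-0.993, -0.002, -0.12], [0.003, -1.0, -0.009]]
wrist_force: [0.3, 0.9, 0.2]
width: 0.0386
```

{"fn": "step_arm", "kwargs": {"increments": [{"x": 0,"y": 0,"z": 0,"rx": 0,"ry": 0,"rz": 0,"grip": 0.1},{"x": 0,"y": 0,"z": 0,"rx": 0,"ry": 0,"rz": 0,"grip": 0.1},{"x": 0,"y": 0,"z": 0,"rx": 0,"ry": 0,"rz": 0,"grip": 0.1}]}}

```text
time_s: 10.82
ee_pos: [0.5083, 0.0752, 0.1581]
ee_rot: [[-0.122, -0.003, 0.993], [-0.993, -0.0, -0.122], [0.0, -1.0, -0.003]]
wrist_force: [0.0, -0.0, 1.3]
width: 0.0384
```

```bash
python3 - <<'E'
from h import *
s=read_state();print(s['time_s'],s['ee_pos'],s['q'],s['width'])
d=snapshot('wrist');cv2.imwrite('pics/w9.png',d['pixels'][:,:,::-1])
s=read_state();print(s['time_s'],s['ee_pos'],s['width'])
w=np.array([.5085,.076])
print(proj(d,[[*w,.09],[*w,.07],[*w,.058]]))
E
```

```text
10.8167 [0.50833632 0.07523153 0.15805347] [ 0.21626696  0.27700244 -0.49719153  1.98084834  0.16335258  0.92497716
 -0.4859635 ] 0.03840721343160772
10.8667 [0.50837212 0.07525286 0.15816665] 0.0385721620544124
[[325.87244227 262.76572368]
 [325.82360767 249.91199384]
 [325.79810958 243.19740895]]
```

View pics/w9.png

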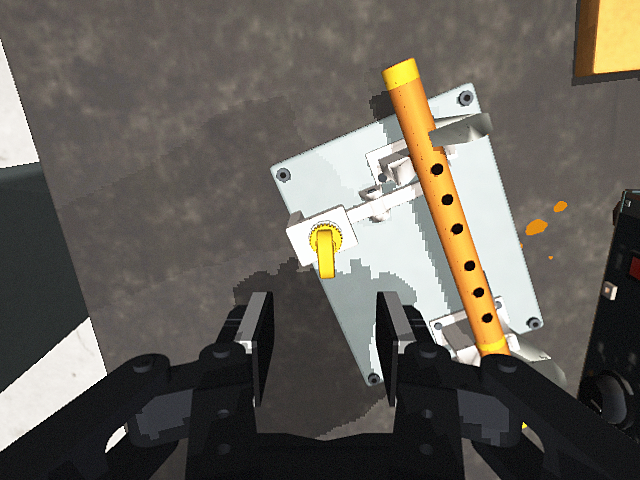

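{"fn": "step_arm", "kwargs": {"increments": [{"x": 0,"y": 0.02,"z": 0,"rx": 0,"ry": -0.05,"rz": 0,"grip": 0.2},{"x": 0,"y": 0.04,"z": 0,"rx": 0,"ry": -0.05,"rz": 0,"grip": 0.2},{"x": 0,"y": 0.06,"z": 0,"rx": 0,"ry": -0.05,"rz": 0,"grip": 0.2},{"x": 0,"y": 0.07,"z": 0,"rx": 0,"ry": -0.05,"rz": 0,"grip": 0.2},{"x": 0,"y": 0.075,"z": 0,"rx": 0,"ry": -0.05,"rz": 0,"grip": 0.2}], "newtons": 30}}

```text
time_s: 11.28
ee_pos: [0.5063, 0.0752, 0.0816]
ee_rot: [[-0.072, -0.006, 0.997], [-0.997, -0.001, -0.072], [0.001, -1.0, -0.006]]
wrist_force: [0.5, -2.0, -0.7]
width: 0.034
```

{"fn": "step_arm", "kwargs": {"increments": [{"x": 0,"y": 0,"z": 0,"rx": 0,"ry": 0,"rz": 0,"grip": 0.2},{"x": 0,"y": 0,"z": 0,"rx": 0,"ry": 0,"rz": 0,"grip": 0.2},{"x": 0,"y": 0,"z": 0,"rx": 0,"ry": 0,"rz": 0,"grip": 0.2}]}}

```text
time_s: 11.53
ee_pos: [0.5084, 0.076, 0.0845]
ee_rot: [[-0.072, -0.0, 0.997], [-0.997, -0.0, -0.072], [0.0, -1.0, -0.0]]
wrist_force: [0.4, -0.3, -0.3]
width: 0.0342
```

```bash
python3 - <<'E'
from h import *
d=snapshot('wrist');cv2.imwrite('pics/w10.png',d['pixels'][:,:,::-1])
s=read_state();print(s['time_s'],s['ee_pos'],s['wrist_force'],s['width']);go((.5085,.076,.08),-4)
d=snapshot('scene');crop(d,'s10.png',(285,200,385,300),6)
E
```

```text
11.5833 [0.50833806 0.0760482  0.08458475] [ 0.3062093  -0.41335409 -0.02702445] 0.034110781434825516
shift [0.     0.0046 0.0002] rot [ 0.0003 -0.0021  0.0002]
```

View pics/w10.png

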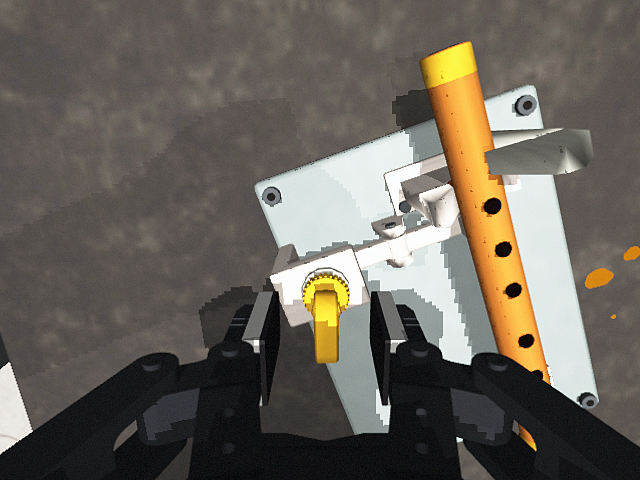

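View pics/s10.png

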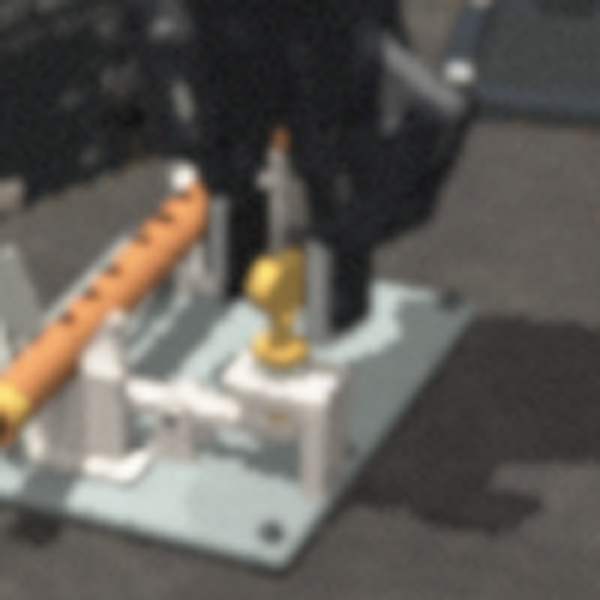

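{"fn": "step_arm", "kwargs": {"increments": [{"x": 0,"y": 0.0045,"z": 0,"rx": 0,"ry": 0,"rz": 0,"grip": 0.2},{"x": 0,"y": 0.0045,"z": 0,"rx": 0,"ry": 0,"rz": 0,"grip": 0.3},{"x": 0,"y": 0.0045,"z": 0,"rx": 0,"ry": 0,"rz": 0,"grip": 1},{"x": 0,"y": 0.0045,"z": 0,"rx": 0,"ry": 0,"rz": 0,"grip": 1},{"x": 0,"y": 0.0045,"z": 0,"rx": 0,"ry": 0,"rz": 0,"grip": 1}], "newtons": 30}}

```text
time_s: 12.05
ee_pos: [0.5086, 0.0756, 0.0791]
ee_rot: [[-0.072, 0.001, 0.997], [-0.997, 0.0, -0.072], [-0.0, -1.0, 0.001]]
wrist_force: [3.4, 0.4, -4.1]
width: 0.0074
```

{"fn": "step_arm", "kwargs": {"increments": [{"x": 0,"y": 0,"z": 0,"rx": 0,"ry": 0,"rz": 0,"grip": 1},{"x": 0,"y": 0,"z": 0,"rx": 0,"ry": 0,"rz": 0,"grip": 1}]}}

```text
time_s: 12.22
ee_pos: [0.5086, 0.0756, 0.0792]
ee_rot: [[-0.072, 0.0, 0.997], [-0.997, 0.0, -0.072], [-0.0, -1.0, 0.0]]
wrist_force: [5.0, -1.0, -4.1]
width: 0.0074
```

```bash
cat > st.py <<'E'
from h import *
s=read_state();E=s['ee_rot'];az=np.degrees(np.arctan2(E[1,2],E[0,2]))
print('t',round(s['time_s'],2),'p',s['ee_pos'].round(4),'az',az.round(2),'rel',(az-15.5).round(2),'F',s['wrist_force'].round(1),'T',s['torque'].round(3),'w',round(s['width'],4),'q7',s['q'][6].round(3),'q3',s['q'][2].round(3),'q5',s['q'][4].round(3))
E
python3 st.py
```

```text
t 12.22 p [0.5086 0.0756 0.0792] az -4.14 rel -19.64 F [ 5.  -1.  -4.1] T [-0.073 -1.057  0.06 ] w 0.0074 q7 -0.512 q3 -0.468 q5 0.255
```

{"fn": "step_arm", "kwargs": {"increments": [{"x": 0,"y": 0,"z": 0,"rx": 0,"ry": 0.06,"rz": 0,"grip": 1},{"x": 0,"y": 0.0001,"z": 0,"rx": 0,"ry": 0.16,"rz": 0,"grip": 1},{"x": 0,"y": 0.0001,"z": 0,"rx": 0,"ry": 0.27,"rz": 0,"grip": 1},{"x": 0,"y": 0.0002,"z": 0,"rx": 0,"ry": 0.38,"rz": 0,"grip": 1},{"x": 0,"y": 0.0002,"z": 0,"rx": 0,"ry": 0.5,"rz": 0,"grip": 1}]}}

```text
time_s: 12.63
ee_pos: [0.5076, 0.076, 0.0789]
ee_rot: [[-0.546, -0.002, 0.838], [-0.838, 0.0, -0.546], [0.001, -1.0, -0.002]]
wrist_force: [2.4, 0.7, -3.0]
width: 0.0071
```

```bash
python3 st.py
```

```text
t 12.63 p [0.5076 0.076  0.0789] az -33.09 rel -48.59 F [ 2.4  0.7 -3. ] T [ 0.067 -0.666  0.049] w 0.0071 q7 -0.97 q3 -0.367 q5 0.196
```

{"fn": "step_arm", "kwargs": {"increments": [{"x": 0,"y": 0,"z": 0,"rx": 0,"ry": 0.11,"rz": 0,"grip": 1},{"x": 0,"y": 0.0001,"z": 0,"rx": 0,"ry": 0.22,"rz": 0,"grip": 1},{"x": 0,"y": 0.0002,"z": 0,"rx": 0,"ry": 0.33,"rz": 0,"grip": 1},{"x": 0,"y": 0.0002,"z": 0,"rx": 0,"ry": 0.44,"rz": 0,"grip": 1},{"x": 0,"y": 0.0003,"z": 0,"rx": 0,"ry": 0.55,"rz": 0,"grip": 1}]}}

```text
time_s: 13.05
ee_pos: [0.5069, 0.077, 0.0786]
ee_rot: [[-0.903, -0.003, 0.43], [-0.43, 0.001, -0.903], [0.002, -1.0, -0.002]]
wrist_force: [1.8, 1.8, 0.1]
width: 0.0072
```

{"fn": "step_arm", "kwargs": {"increments": [{"x": 0,"y": 0,"z": 0,"rx": 0,"ry": 0.11,"rz": 0,"grip": 1},{"x": 0,"y": 0.0001,"z": 0,"rx": 0,"ry": 0.22,"rz": 0,"grip": 1},{"x": 0,"y": 0.0002,"z": 0,"rx": 0,"ry": 0.33,"rz": 0,"grip": 1},{"x": 0,"y": 0.0002,"z": 0,"rx": 0,"ry": 0.42,"rz": 0,"grip": 1},{"x": 0,"y": 0.0003,"z": 0,"rx": 0,"ry": 0.45,"rz": 0,"grip": 1}]}}

```text
time_s: 13.47
ee_pos: [0.5067, 0.078, 0.0783]
ee_rot: [[-1.0, -0.003, -0.003], [0.003, 0.002, -1.0], [0.003, -1.0, -0.002]]
wrist_force: [0.9, 2.4, -0.8]
width: 0.0072
```

```bash
python3 st.py
```

```text
t 13.47 p [0.5067 0.078  0.0783] az -90.19 rel -105.69 F [ 0.9  2.4 -0.8] T [ 0.558 -0.23   0.024] w 0.0072 q7 -1.879 q3 -0.171 q5 0.086
```

{"fn": "step_arm", "kwargs": {"increments": [{"x": 0,"y": 0,"z": 0,"rx": 0,"ry": 0,"rz": 0,"grip": 0.5},{"x": 0,"y": 0,"z": 0,"rx": 0,"ry": 0,"rz": 0,"grip": 0.2},{"x": 0,"y": 0,"z": 0,"rx": 0,"ry": 0,"rz": 0,"grip": 0.1},{"x": 0,"y": -0.015,"z": 0,"rx": 0,"ry": 0,"rz": 0,"grip": 0.1},{"x": 0,"y": -0.035,"z": 0,"rx": 0,"ry": 0,"rz": 0,"grip": 0.1}]}}

```text
time_s: 13.88
ee_pos: [0.5046, 0.075, 0.1114]
ee_rot: [[-1.0, -0.009, -0.001], [0.001, -0.002, -1.0], [0.009, -1.0, 0.002]]
wrist_force: [-0.3, 0.5, -0.6]
width: 0.0384
```

{"fn": "step_arm", "kwargs": {"increments": [{"x": 0,"y": -0.005,"z": 0,"rx": 0,"ry": -0.1,"rz": 0,"grip": 0.1},{"x": 0,"y": -0.005,"z": 0,"rx": 0,"ry": -0.22,"rz": 0,"grip": 0.1},{"x": 0,"y": -0.005,"z": 0,"rx": 0,"ry": -0.34,"rz": 0,"grip": 0.1},{"x": 0,"y": -0.005,"z": 0,"rx": 0,"ry": -0.46,"rz": 0,"grip": 0.1},{"x": 0,"y": -0.005,"z": 0,"rx": 0,"ry": -0.58,"rz": 0,"grip": 0.1}]}}

```text
time_s: 14.3
ee_pos: [0.5067, 0.0754, 0.1181]
ee_rot: [[-0.834, -0.004, 0.552], [-0.552, -0.001, -0.834], [0.004, -1.0, -0.001]]
wrist_force: [-0.6, -0.3, 0.1]
width: 0.0383
```

{"fn": "step_arm", "kwargs": {"increments": [{"x": 0,"y": 0,"z": 0,"rx": 0,"ry": -0.12,"rz": 0,"grip": 0.1},{"x": 0,"y": 0,"z": 0,"rx": 0,"ry": -0.24,"rz": 0,"grip": 0.1},{"x": 0,"y": 0,"z": 0,"rx": 0,"ry": -0.36,"rz": 0,"grip": 0.1},{"x": 0,"y": 0,"z": 0,"rx": 0,"ry": -0.48,"rz": 0,"grip": 0.1},{"x": 0,"y": 0,"z": 0,"rx": 0,"ry": -0.6,"rz": 0,"grip": 0.1}]}}

```text
time_s: 14.72
ee_pos: [0.5066, 0.0753, 0.1179]
ee_rot: [[-0.377, -0.004, 0.926], [-0.926, -0.001, -0.377], [0.002, -1.0, -0.003]]
wrist_force: [0.6, 1.1, -0.7]
width: 0.0387
```

```bash
python3 st.py; python3 - <<'E'
from h import *
go((.509,.077,.115),89.8)
E
```

```text
t 14.72 p [0.5066 0.0753 0.1179] az -22.12 rel -37.62 F [ 0.6  1.1 -0.7] T [ 0.01   0.018 -0.002] w 0.0387 q7 -0.745 q3 -0.377 q5 0.156
shift [-0.0025  0.0029  0.0016] rot [ 4.7000e-03 -1.9534e+00 -1.8000e-03]
```

{"fn": "step_arm", "kwargs": {"increments": [{"x": -0.001,"y": 0,"z": 0.0005,"rx": 0,"ry": -0.12,"rz": 0,"grip": 0.1},{"x": -0.0025,"y": 0,"z": 0.0015,"rx": 0,"ry": -0.24,"rz": 0,"grip": 0.1},{"x": -0.0025,"y": 0,"z": 0.0015,"rx": 0,"ry": -0.36,"rz": 0,"grip": 0.1},{"x": -0.0025,"y": 0,"z": 0.0015,"rx": 0,"ry": -0.48,"rz": 0,"grip": 0.1},{"x": -0.0025,"y": 0,"z": 0.0015,"rx": 0,"ry": -0.6,"rz": 0,"grip": 0.1}]}}

```text
time_s: 15.13
ee_pos: [0.509, 0.077, 0.1179]
ee_rot: [[0.212, -0.004, 0.977], [-0.977, -0.001, 0.212], [0.0, -1.0, -0.004]]
wrist_force: [-0.8, 1.2, 0.2]
width: 0.0386
```

{"fn": "step_arm", "kwargs": {"increments": [{"x": 0,"y": 0,"z": 0,"rx": 0,"ry": -0.12,"rz": 0,"grip": 0.1},{"x": 0,"y": 0,"z": 0,"rx": 0,"ry": -0.24,"rz": 0,"grip": 0.1},{"x": 0,"y": 0,"z": 0,"rx": 0,"ry": -0.36,"rz": 0,"grip": 0.1},{"x": 0,"y": 0,"z": 0,"rx": 0,"ry": -0.48,"rz": 0,"grip": 0.1},{"x": 0,"y": 0,"z": 0,"rx": 0,"ry": -0.6,"rz": 0,"grip": 0.1}]}}

```text
time_s: 15.55
ee_pos: [0.509, 0.0769, 0.1179]
ee_rot: [[0.727, -0.004, 0.687], [-0.687, -0.001, 0.727], [-0.002, -1.0, -0.004]]
wrist_force: [0.8, -0.2, -0.8]
width: 0.0383
```

{"fn": "step_arm", "kwargs": {"increments": [{"x": 0,"y": 0,"z": 0,"rx": 0,"ry": -0.12,"rz": 0,"grip": 0.1},{"x": 0,"y": 0,"z": 0,"rx": 0,"ry": -0.24,"rz": 0,"grip": 0.1},{"x": 0,"y": 0,"z": 0,"rx": 0,"ry": -0.36,"rz": 0,"grip": 0.1},{"x": 0,"y": 0,"z": 0,"rx": 0,"ry": -0.48,"rz": 0,"grip": 0.1},{"x": 0,"y": 0,"z": 0,"rx": 0,"ry": -0.6,"rz": 0,"grip": 0.1}]}}

```text
time_s: 15.97
ee_pos: [0.509, 0.0769, 0.1179]
ee_rot: [[0.988, -0.004, 0.156], [-0.156, -0.001, 0.988], [-0.004, -1.0, -0.002]]
wrist_force: [0.7, -0.7, -0.8]
width: 0.0386
```

```bash
python3 st.py; python3 - <<'E'
from h import *
go((.509,.077,.115),89.8)
E
```

```text
t 15.97 p [0.509  0.0769 0.1179] az 81.0 rel 65.5 F [ 0.7 -0.7 -0.8] T [0.034 0.039 0.021] w 0.0386 q7 0.916 q3 -0.706 q5 0.325
shift [-0.      0.0029  0.0001] rot [ 0.0015 -0.1536 -0.004 ]
```

{"fn": "step_arm", "kwargs": {"increments": [{"x": 0,"y": 0,"z": 0,"rx": 0,"ry": -0.1,"rz": 0,"grip": 0.1},{"x": 0,"y": 0,"z": 0,"rx": 0,"ry": -0.154,"rz": -0.004,"grip": 0.1},{"x": 0,"y": 0,"z": 0,"rx": 0,"ry": -0.154,"rz": -0.004,"grip": 0.1}]}}

```text
time_s: 16.22
ee_pos: [0.5089, 0.0769, 0.1178]
ee_rot: [[1.0, -0.0, 0.008], [-0.008, -0.001, 1.0], [-0.0, -1.0, -0.001]]
wrist_force: [0.5, 0.0, -0.1]
width: 0.0383
```

```bash
python3 st.py; python3 - <<'E'
from h import *
d=snapshot('wrist');cv2.imwrite('pics/w11.png',d['pixels'][:,:,::-1])
d=snapshot('top');crop(d,'t11.png',(255,190,395,300),5)
E
python3 st.py
```

```text
t 16.22 p [0.5089 0.0769 0.1178] az 89.52 rel 74.02 F [ 0.5  0.  -0.1] T [-0.021  0.001 -0.037] w 0.0383 q7 1.05 q3 -0.736 q5 0.344
t 16.32 p [0.5092 0.077  0.1179] az 89.39 rel 73.89 F [ 0.5 -1.1  0.2] T [ 0.052 -0.014 -0.061] w 0.0386 q7 1.048 q3 -0.735 q5 0.343
```

View pics/w11.png

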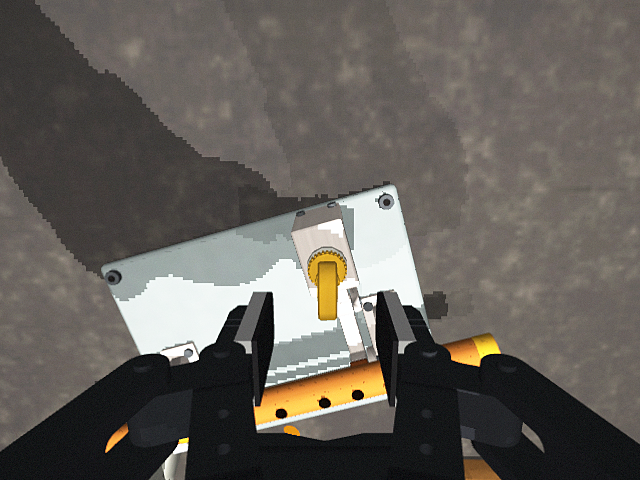

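{"fn": "step_arm", "kwargs": {"increments": [{"x": 0,"y": 0.015,"z": 0,"rx": 0,"ry": 0,"rz": 0,"grip": 0.1},{"x": 0,"y": 0.03,"z": 0,"rx": 0,"ry": 0,"rz": 0,"grip": 0.1},{"x": 0,"y": 0.039,"z": 0,"rx": 0,"ry": 0,"rz": 0,"grip": 0.1},{"x": 0,"y": 0.039,"z": 0,"rx": 0,"ry": 0,"rz": 0,"grip": 0.2},{"x": 0,"y": 0.039,"z": 0,"rx": 0,"ry": 0,"rz": 0,"grip": 0.2}]}}

```text
time_s: 16.73
ee_pos: [0.5091, 0.0775, 0.0787]
ee_rot: [[1.0, -0.0, 0.009], [-0.009, -0.001, 1.0], [-0.0, -1.0, -0.001]]
wrist_force: [0.4, -0.3, 1.0]
width: 0.0342
```

{"fn": "step_arm", "kwargs": {"increments": [{"x": 0,"y": 0,"z": 0,"rx": 0,"ry": 0,"rz": 0,"grip": 0.4},{"x": 0,"y": 0,"z": 0,"rx": 0,"ry": 0,"rz": 0,"grip": 1},{"x": 0,"y": 0,"z": 0,"rx": 0,"ry": 0,"rz": 0,"grip": 1},{"x": 0,"y": 0,"z": 0,"rx": 0,"ry": 0,"rz": 0,"grip": 1},{"x": 0,"y": 0,"z": 0,"rx": 0,"ry": 0,"rz": 0,"grip": 1}], "newtons": 40}}

```text
time_s: 17.15
ee_pos: [0.5104, 0.078, 0.08]
ee_rot: [[1.0, 0.003, 0.009], [-0.009, -0.0, 1.0], [0.003, -1.0, -0.0]]
wrist_force: [-0.5, 0.5, 3.3]
width: 0.0071
```

```bash
python3 st.py
```

```text
t 17.15 p [0.5104 0.078  0.08  ] az 89.51 rel 74.01 F [-0.5  0.5  3.3] T [0.106 0.111 0.03 ] w 0.0071 q7 1.0 q3 -0.699 q5 0.404
```

{"fn": "step_arm", "kwargs": {"increments": [{"x": 0,"y": 0,"z": 0,"rx": 0,"ry": 0.1,"rz": 0,"grip": 1},{"x": 0,"y": 0.0001,"z": 0,"rx": 0,"ry": 0.21,"rz": 0,"grip": 1},{"x": 0,"y": 0.0002,"z": 0,"rx": 0,"ry": 0.32,"rz": 0,"grip": 1},{"x": 0,"y": 0.0002,"z": 0,"rx": 0,"ry": 0.43,"rz": 0,"grip": 1},{"x": 0,"y": 0.0003,"z": 0,"rx": 0,"ry": 0.55,"rz": 0,"grip": 1}]}}

```text
time_s: 17.57
ee_pos: [0.5102, 0.0773, 0.0797]
ee_rot: [[0.845, 0.002, 0.535], [-0.535, -0.002, 0.845], [0.003, -1.0, -0.0]]
wrist_force: [-0.9, -0.0, 3.9]
width: 0.007
```

{"fn": "step_arm", "kwargs": {"increments": [{"x": 0,"y": 0,"z": 0,"rx": 0,"ry": 0.11,"rz": 0,"grip": 1},{"x": 0,"y": 0.0001,"z": 0,"rx": 0,"ry": 0.22,"rz": 0,"grip": 1},{"x": 0,"y": 0.0002,"z": 0,"rx": 0,"ry": 0.33,"rz": 0,"grip": 1},{"x": 0,"y": 0.0002,"z": 0,"rx": 0,"ry": 0.44,"rz": 0,"grip": 1},{"x": 0,"y": 0.0003,"z": 0,"rx": 0,"ry": 0.53,"rz": 0,"grip": 1}]}}

```text
time_s: 17.98
ee_pos: [0.5097, 0.0769, 0.0794]
ee_rot: [[0.459, 0.001, 0.888], [-0.888, -0.002, 0.459], [0.003, -1.0, -0.0]]
wrist_force: [-2.2, -1.6, 6.0]
width: 0.0072
```

```bash
python3 st.py
```

```text
t 17.98 p [0.5097 0.0769 0.0794] az 27.32 rel 11.82 F [-2.2 -1.6  6. ] T [-0.258  0.524  0.055] w 0.0072 q7 0.028 q3 -0.473 q5 0.263
```

{"fn": "step_arm", "kwargs": {"increments": [{"x": 0,"y": 0.0003,"z": 0,"rx": 0,"ry": 0.03,"rz": 0,"grip": 1},{"x": 0,"y": 0.0003,"z": 0,"rx": 0,"ry": 0.06,"rz": 0,"grip": 1},{"x": 0,"y": 0.0004,"z": 0,"rx": 0,"ry": 0.1,"rz": 0,"grip": 1},{"x": 0,"y": 0.0004,"z": 0,"rx": 0,"ry": 0.13,"rz": 0,"grip": 1}]}}

```text
time_s: 18.32
ee_pos: [0.5096, 0.0768, 0.0793]
ee_rot: [[0.343, 0.001, 0.939], [-0.939, -0.003, 0.343], [0.003, -1.0, -0.0]]
wrist_force: [-3.8, -1.5, 8.0]
width: 0.007
```

```bash
python3 st.py
```

```text
t 18.32 p [0.5096 0.0768 0.0793] az 20.06 rel 4.56 F [-3.8 -1.5  8. ] T [-0.262  0.713  0.107] w 0.007 q7 -0.086 q3 -0.447 q5 0.248
```

{"fn": "step_arm", "kwargs": {"increments": [{"x": 0,"y": 0,"z": 0,"rx": 0,"ry": 0.03,"rz": 0,"grip": 1},{"x": 0,"y": 0,"z": 0,"rx": 0,"ry": 0.06,"rz": 0,"grip": 1}]}}

```text
time_s: 18.48
ee_pos: [0.5095, 0.0768, 0.0792]
ee_rot: [[0.286, 0.0, 0.958], [-0.958, -0.003, 0.286], [0.003, -1.0, -0.0]]
wrist_force: [-2.7, -1.6, 8.7]
width: 0.0072
```

```bash
python3 st.py
```

```text
t 18.48 p [0.5095 0.0768 0.0792] az 16.63 rel 1.13 F [-2.7 -1.6  8.7] T [-0.346  0.662  0.029] w 0.0072 q7 -0.14 q3 -0.435 q5 0.241
```

{"fn": "step_arm", "kwargs": {"increments": [{"x": 0,"y": 0,"z": 0,"rx": 0,"ry": 0.03,"rz": 0,"grip": 1},{"x": 0,"y": 0,"z": 0,"rx": 0,"ry": 0.05,"rz": 0,"grip": 1}]}}

```text
time_s: 18.65
ee_pos: [0.5095, 0.0768, 0.0793]
ee_rot: [[0.239, 0.001, 0.971], [-0.971, -0.003, 0.239], [0.003, -1.0, -0.0]]
wrist_force: [-2.9, -1.3, 8.7]
width: 0.0074
```

```bash
python3 st.py
```

```text
t 18.65 p [0.5095 0.0768 0.0793] az 13.86 rel -1.64 F [-2.9 -1.3  8.7] T [-0.325  0.677  0.441] w 0.0074 q7 -0.185 q3 -0.425 q5 0.235
```

{"fn": "step_arm", "kwargs": {"increments": [{"x": 0,"y": 0,"z": 0,"rx": 0,"ry": 0.03,"rz": 0,"grip": 1},{"x": 0,"y": 0,"z": 0,"rx": 0,"ry": 0.03,"rz": 0,"grip": 1}]}}

```text
time_s: 18.82
ee_pos: [0.5094, 0.0768, 0.0792]
ee_rot: [[0.213, 0.001, 0.977], [-0.977, -0.004, 0.213], [0.004, -1.0, -0.0]]
wrist_force: [-2.7, -0.8, 9.6]
width: 0.0072
```

```bash
python3 st.py
```

```text
t 18.82 p [0.5094 0.0768 0.0792] az 12.29 rel -3.21 F [-2.7 -0.8  9.6] T [-0.356  0.689  0.631] w 0.0072 q7 -0.21 q3 -0.419 q5 0.233
```

{"fn": "step_arm", "kwargs": {"increments": [{"x": 0,"y": 0,"z": 0,"rx": 0,"ry": -0.02,"rz": 0,"grip": 1},{"x": 0,"y": 0,"z": 0,"rx": 0,"ry": -0.04,"rz": 0,"grip": 1}]}}

```text
time_s: 18.98
ee_pos: [0.5095, 0.0768, 0.0793]
ee_rot: [[0.252, 0.001, 0.968], [-0.968, -0.003, 0.252], [0.003, -1.0, -0.0]]
wrist_force: [-2.6, -1.9, 8.7]
width: 0.0075
```

```bash
python3 st.py
```

```text
t 18.98 p [0.5095 0.0768 0.0793] az 14.59 rel -0.91 F [-2.6 -1.9  8.7] T [-0.343  0.707  0.192] w 0.0075 q7 -0.173 q3 -0.428 q5 0.237
```

{"fn": "step_arm", "kwargs": {"increments": [{"x": 0,"y": 0,"z": 0,"rx": 0,"ry": -0.015,"rz": 0,"grip": 1},{"x": 0,"y": 0,"z": 0,"rx": 0,"ry": -0.02,"rz": 0,"grip": 1}]}}

```text
time_s: 19.15
ee_pos: [0.5095, 0.0768, 0.0792]
ee_rot: [[0.269, 0.0, 0.963], [-0.963, -0.003, 0.269], [0.003, -1.0, -0.0]]
wrist_force: [-3.0, -1.5, 9.0]
width: 0.0071
```

```bash
python3 st.py
```

```text
t 19.15 p [0.5095 0.0768 0.0792] az 15.59 rel 0.09 F [-3.  -1.5  9. ] T [-0.271  0.691 -0.037] w 0.0071 q7 -0.157 q3 -0.432 q5 0.238
```

{"fn": "step_arm", "kwargs": {"increments": [{"x": 0,"y": 0,"z": 0,"rx": 0,"ry": -0.1,"rz": 0,"grip": 1},{"x": 0,"y": -0.0001,"z": 0,"rx": 0,"ry": -0.21,"rz": 0,"grip": 1},{"x": 0,"y": -0.0002,"z": 0,"rx": 0,"ry": -0.32,"rz": 0,"grip": 1},{"x": 0,"y": -0.0002,"z": 0,"rx": 0,"ry": -0.43,"rz": 0,"grip": 1},{"x": 0,"y": -0.0003,"z": 0,"rx": 0,"ry": -0.54,"rz": 0,"grip": 1}]}}

```text
time_s: 19.57
ee_pos: [0.5101, 0.0771, 0.0795]
ee_rot: [[0.729, 0.002, 0.685], [-0.685, -0.002, 0.729], [0.003, -1.0, -0.0]]
wrist_force: [-1.5, 0.1, 6.0]
width: 0.0072
```

{"fn": "step_arm", "kwargs": {"increments": [{"x": 0,"y": 0,"z": 0,"rx": 0,"ry": -0.11,"rz": 0,"grip": 1},{"x": 0,"y": -0.0001,"z": 0,"rx": 0,"ry": -0.22,"rz": 0,"grip": 1},{"x": 0,"y": -0.0002,"z": 0,"rx": 0,"ry": -0.33,"rz": 0,"grip": 1},{"x": 0,"y": -0.0002,"z": 0,"rx": 0,"ry": -0.44,"rz": 0,"grip": 1},{"x": 0,"y": -0.0003,"z": 0,"rx": 0,"ry": -0.54,"rz": 0,"grip": 1}]}}

```text
time_s: 19.98
ee_pos: [0.5104, 0.0777, 0.0799]
ee_rot: [[0.977, 0.003, 0.212], [-0.212, -0.001, 0.977], [0.003, -1.0, -0.0]]
wrist_force: [-1.2, 0.2, 4.6]
width: 0.007
```

{"fn": "step_arm", "kwargs": {"increments": [{"x": 0,"y": 0,"z": 0,"rx": 0,"ry": -0.11,"rz": 0,"grip": 1},{"x": 0,"y": -0.0001,"z": 0,"rx": 0,"ry": -0.21,"rz": 0,"grip": 1},{"x": 0,"y": -0.0002,"z": 0,"rx": 0,"ry": -0.31,"rz": 0,"grip": 1},{"x": 0,"y": -0.0002,"z": 0,"rx": 0,"ry": -0.4,"rz": 0,"grip": 1},{"x": 0,"y": -0.0002,"z": 0,"rx": 0,"ry": -0.43,"rz": 0,"grip": 1}]}}

```text
time_s: 20.4
ee_pos: [0.5104, 0.0782, 0.08]
ee_rot: [[0.977, 0.003, -0.213], [0.213, -0.0, 0.977], [0.003, -1.0, -0.001]]
wrist_force: [-1.1, 0.6, 5.7]
width: 0.0072
```

```bash
python3 st.py
```

```text
t 20.4 p [0.5104 0.0782 0.08  ] az 102.29 rel 86.79 F [-1.1  0.6  5.7] T [ 0.137  0.255 -0.019] w 0.0072 q7 1.199 q3 -0.745 q5 0.436
```

{"fn": "step_arm", "kwargs": {"increments": [{"x": 0,"y": 0,"z": 0,"rx": 0,"ry": -0.03,"rz": 0,"grip": 1},{"x": 0,"y": 0,"z": 0,"rx": 0,"ry": -0.055,"rz": 0,"grip": 1},{"x": 0,"y": 0,"z": 0,"rx": 0,"ry": -0.055,"rz": 0,"grip": 1},{"x": 0,"y": 0,"z": 0,"rx": 0,"ry": -0.055,"rz": 0,"grip": 1}]}}

```text
time_s: 20.73
ee_pos: [0.5104, 0.0783, 0.0801]
ee_rot: [[0.965, 0.003, -0.263], [0.263, -0.0, 0.965], [0.003, -1.0, -0.001]]
wrist_force: [-0.7, 1.3, 6.2]
width: 0.0068
```

```bash
python3 st.py; python3 - <<'E'
from h import *
d=snapshot('wrist');cv2.imwrite('pics/w12.png',d['pixels'][:,:,::-1])
d=snapshot('scene');cv2.imwrite('pics/s12.png',d['pixels'][:,:,::-1]);crop(d,'s12c.png',(225,190,385,310),5)
d=snapshot('top');cv2.imwrite('pics/t12.png',d['pixels'][:,:,::-1])
E
python3 st.py
```

```text
t 20.73 p [0.5104 0.0783 0.0801] az 105.27 rel 89.77 F [-0.7  1.3  6.2] T [0.123 0.257 0.021] w 0.0068 q7 1.244 q3 -0.755 q5 0.443
t 20.88 p [0.5104 0.0783 0.0801] az 105.27 rel 89.77 F [-1.5  0.2  5.4] T [ 0.167  0.318 -0.015] w 0.0074 q7 1.244 q3 -0.755 q5 0.443
```

View pics/w12.png

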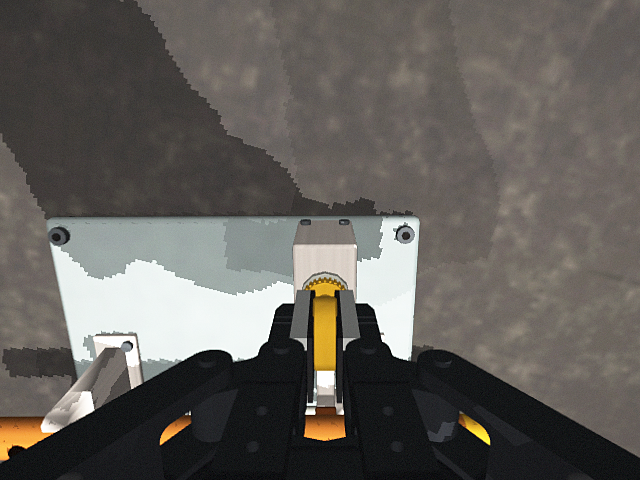

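View pics/s12c.png

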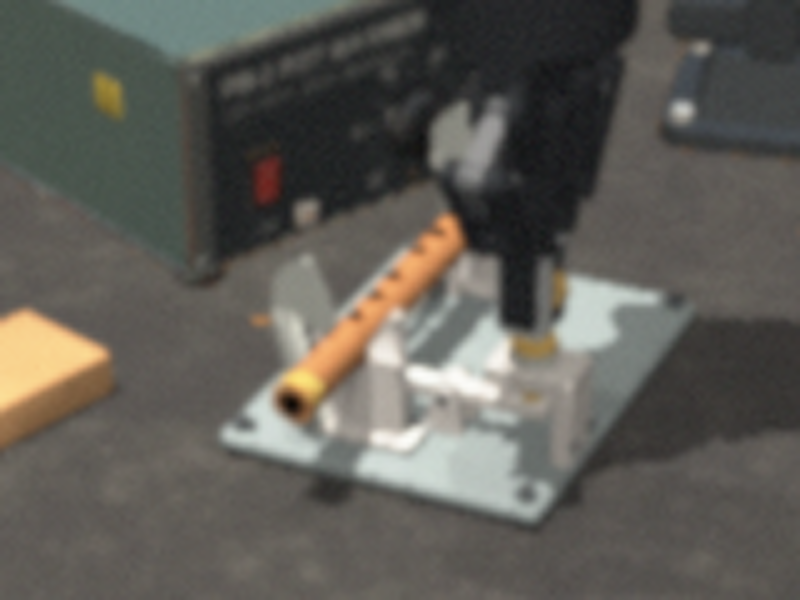

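View pics/t12.png

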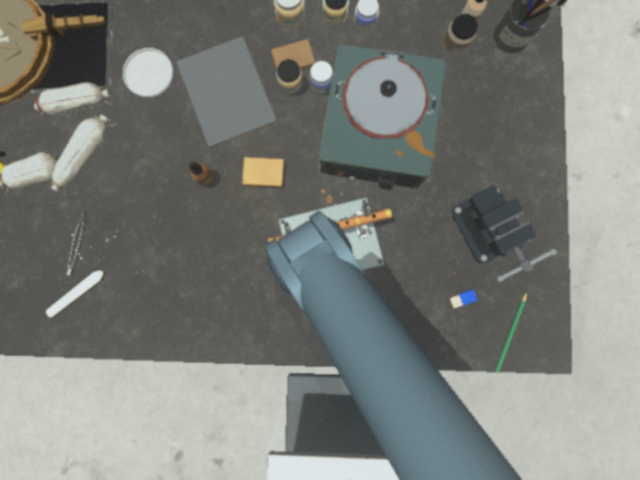

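```bash
python3 -c "
from station import *
print(sign_off())"
```

```text
the job is handed in; nothing more can be done
None
```

The flute is home in both forks with the keeper hooks shut over it. The thumbscrew is seated, backed off a quarter turn and still held in the gripper. I handed the job in at about 21 s of the 67 s allowed; no verdict came back.

- **Flute:** I held it at its middle and pressed it down. It came to a firm stop at about 26 N with its axis near 50 mm up. After I let go, the wrist picture showed both hooks over it and the flute parallel to the base plate.
- **Thumbscrew:** I turned it clockwise in two grips. It seated firmly, with torque rising from about 0.05 to 0.63 N m. When I eased off, the torque fell to zero with the jaws at 15.5°, which matches the seated direction I had measured. I then backed it off; the last gripper reading was 89.8°.
- **Bystanders:** The cork pad, dropper bottle and eraser look unmoved in the last overhead picture. I judged this by eye, not by measurement.
- **Checks that disagreed:** One wrist picture put the cradle about 5 mm away from where the other two cameras did. It was taken before the arm had settled, and a later one agreed to about 1–2 mm. The gripper also read about 2 mm under the flute's 18 mm diameter and 1 mm under the wing's 8 mm thickness.
- **Remaining load:** The wrist still reads about 5–6 N of vertical force while it holds the screw, which I left as it was.

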